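# Fit dosing-pump modules to a reactor station's pump rail with the power locked off

### The job

Switch the pump power unit off with its locking toggle (pull the bat out, swing it over towards the robot, let it drop home in its lock). Then fit every loose pump module on the free length of the chassis rail, hooking its lip under the rail edge nearest the robot and rocking the other end down until the sprung foot clicks, the same way round as the module already fitted and sitting level. When all are on, switch the power back on with the toggle locked home again, leaving the other things on the bench where they are.

Things in the scene. Friction and masses are not known exactly. Their poses are not given: they have to be found in the camera images.
- chassis: the pump chassis, fixed: aluminium base plate 150 x 360 mm, 5 mm thick (x -47 to +103 mm), with a steel top-hat rail along its y axis on standoffs. Origin: underside of the plate, below the rail's middle; x points across the rail, away from the robot; z up. A grey wiring duct stands at x 78 to 100 mm, top at z = 39 mm
- rail_mid (a point): middle of the rail's top face, 40 mm above the chassis origin, same axes. Rail 322 mm long; its edges at x = +-17.5 mm are flanges 2.5 mm thick, overhanging the upright web by 4 mm, with 32 mm of free space below. Grey end stops 10 mm thick at y = +-154 mm, 14 mm higher than the rail. A seated module's underside is 12 mm below this point, its top 68 mm above
- fitted_mid (a point): the module already fitted on the rail (fixed; same make as the loose ones, lip end to the chassis -x, foot end to +x): a point on the rail's top under its middle, at y = -125 mm of rail_mid. It takes up y -148 to -102 mm; the free length of the rail is y -102 to +149 mm
- pump1: a loose dosing-pump module, white plastic, about 0.25 kg, heavy base (None from the start if absent). Origin: centre of its underside; x: along its length from lip end (-x) to foot end (+x); y: width; z up. Base 92 x 46 mm with shoulders at z = 40 mm; on it, centred, the nose to grip: 46 mm (x) by 42 mm (y), z 40 to 80 mm, a flat disc on top. Starts upright on the bench, lip end roughly towards the robot
- pump2: a loose dosing-pump module, white plastic, about 0.25 kg, heavy base (None from the start if absent). Origin: centre of its underside; x: along its length from lip end (-x) to foot end (+x); y: width; z up. Base 92 x 46 mm with shoulders at z = 40 mm; on it, centred, the nose to grip: 46 mm (x) by 42 mm (y), z 40 to 80 mm, a flat disc on top. Starts upright on the bench, lip end roughly towards the robot
- pump3: a loose dosing-pump module, white plastic, about 0.25 kg, heavy base (None from the start if absent). Origin: centre of its underside; x: along its length from lip end (-x) to foot end (+x); y: width; z up. Base 92 x 46 mm with shoulders at z = 40 mm; on it, centred, the nose to grip: 46 mm (x) by 42 mm (y), z 40 to 80 mm, a flat disc on top. Starts upright on the bench, lip end roughly towards the robot
- pump4: a loose dosing-pump module, white plastic, about 0.25 kg, heavy base (None from the start if absent). Origin: centre of its underside; x: along its length from lip end (-x) to foot end (+x); y: width; z up. Base 92 x 46 mm with shoulders at z = 40 mm; on it, centred, the nose to grip: 46 mm (x) by 42 mm (y), z 40 to 80 mm, a flat disc on top. Starts upright on the bench, lip end roughly towards the robot
- pump1_lip (a point): corner of the module's rail channel at its (-18.5, 0, 12) mm; module axes. The channel runs along y under the module: seat face at z = 12 mm, walls at x = +-18.5. A fixed lip sticks 4 mm in from the -x wall at z 3 to 7 (5 mm gap up to the seat face). On a seated module this corner is at x = -18.5 (+-1) mm, z = 0 of rail_mid
- pump2_lip (a point): corner of the module's rail channel at its (-18.5, 0, 12) mm; module axes. The channel runs along y under the module: seat face at z = 12 mm, walls at x = +-18.5. A fixed lip sticks 4 mm in from the -x wall at z 3 to 7 (5 mm gap up to the seat face). On a seated module this corner is at x = -18.5 (+-1) mm, z = 0 of rail_mid
- pump3_lip (a point): corner of the module's rail channel at its (-18.5, 0, 12) mm; module axes. The channel runs along y under the module: seat face at z = 12 mm, walls at x = +-18.5. A fixed lip sticks 4 mm in from the -x wall at z 3 to 7 (5 mm gap up to the seat face). On a seated module this corner is at x = -18.5 (+-1) mm, z = 0 of rail_mid
- pump4_lip (a point): corner of the module's rail channel at its (-18.5, 0, 12) mm; module axes. The channel runs along y under the module: seat face at z = 12 mm, walls at x = +-18.5. A fixed lip sticks 4 mm in from the -x wall at z 3 to 7 (5 mm gap up to the seat face). On a seated module this corner is at x = -18.5 (+-1) mm, z = 0 of rail_mid
- pump1_foot (a point): tip of pump1's sprung black foot (all modules alike), at the module's (15, 0, 8) mm; it sticks 3.5 mm in from the +x channel wall: latching face on top at z = 8.5, sloping cam below it down to z = 1.5. It yields 5.5 mm towards +x; pushing that end down on the rail takes about 10 N, then it clicks under the rail's edge. A black release tab sticks out 12 mm at the +x end near the underside
- power: the pump power unit, fixed: a grey box 170 mm (x) by 120 mm (y), deck at 80 mm; origin: centre of its underside; x away from the robot, z up. On the deck two steel gate cheeks (44 mm long along x, 18 mm between them, up to 29 mm high) flank the locking toggle, which swings in the x-z plane. Three fuse caps 11 mm tall at x = 60 mm
- toggle_pivot (a point): the toggle's pivot, in the middle of the power unit's deck, 80 mm above its underside; axes as power, pivot along y
- bat_grip (a point): middle of the round black grip at the end of the toggle's steel bat: 17 mm across, 22 mm long, 62 mm from the pivot along the bat (72 mm when pulled right out). z: outward along the bat; y: along the toggle's pivot. The stem below it is 9 mm thick and free for 20 mm
- toggle (a joint): toggle angle in rad: 0 = ON, bat leaning 0.42 rad from vertical to the power unit's +x (away from the robot); 0.84 = OFF, leaning 0.42 rad to -x (towards the robot). Light friction: it stays where left
- bat (a joint): how far the bat is pulled out along itself, in m, 0 to 0.010, against a spring (4 N at first, 8 N fully out). A cross pin on the bat sits in a notch of the gate and locks the toggle at either end; the bat must be pulled out 7 mm or more to swing over the gate's ridge, and drops back in by itself when let go at the far end
- media_bottle: bystander: a clear bottle 70 mm across, 150 mm tall, with a red screw cap; origin at its underside
- beaker: bystander: an empty glass beaker 68 mm across, 85 mm tall; origin at its underside
- screwdriver: bystander: a screwdriver 170 mm long, lying flat; origin at its underside
- air_filter: bystander: a white disc filter 64 mm across with a spigot, 40 mm tall; origin at its underside
- syringe: bystander: a plastic syringe about 160 mm long, lying flat; origin at its underside
- reagent_jar: bystander: a small amber jar 48 mm across, 70 mm tall; origin at its underside
- vial_rack: bystander: a grey rack 60 x 130 mm with eight capped vials, 92 mm tall; origin at its underside
Things that resemble listed ones, but are neither listed nor needed, are in the scene too. What is shaped like the pump4 but blue or pink is not meant.

How it is judged:
On the way, in this order (a step that is already met when the one before it is completed fails the run):
1. power switched off and locked, with all loose modules still clear of the rail (40 mm or more on the robot's side of its middle) (value of joint toggle above 0.76 rad and value of joint bat below 0.002 m and x of each of pump1_lip, pump2_lip, pump3_lip, pump4_lip in the frame of rail_mid below -0.04 m), for 0.2 s.
2. every loose module clicked onto the rail, level and the right way round, with the power still off (value of joint toggle above 0.76 rad and value of joint bat below 0.002 m and x of pump1_lip in the frame of rail_mid between -0.0225 and -0.0145 m and z of pump1_lip in the frame of rail_mid between -0.002 and 0.003 m and y of pump1_lip in the frame of rail_mid between -0.15 and 0.15 m and angle between the z axis of each of pump1, pump2, pump3, pump4 and the z axis of chassis, either way round below 0.06 rad and angle between the x axis of each of pump1, pump2, pump3, pump4 and the x axis of chassis, either way round below 0.08 rad and linear speed of each of pump1, pump2, pump3, pump4 below 0.02 m/s and x of pump2_lip in the frame of rail_mid between -0.0225 and -0.0145 m and z of pump2_lip in the frame of rail_mid between -0.002 and 0.003 m and y of pump2_lip in the frame of rail_mid between -0.15 and 0.15 m and x of pump3_lip in the frame of rail_mid between -0.0225 and -0.0145 m and z of pump3_lip in the frame of rail_mid between -0.002 and 0.003 m and y of pump3_lip in the frame of rail_mid between -0.15 and 0.15 m and x of pump4_lip in the frame of rail_mid between -0.0225 and -0.0145 m and z of pump4_lip in the frame of rail_mid between -0.002 and 0.003 m and y of pump4_lip in the frame of rail_mid between -0.15 and 0.15 m), for 0.3 s.
At the end, for the whole second after the job is handed in: toggle at ON (under 0.08 rad), bat home (under 2 mm out); every module present at rest, clicked on the rail, lip end towards the robot: lip corner within 4 mm of its place across the rail, -2 to +3 mm of the rail's top, level within 0.06 rad, square within 0.08 rad (value of joint toggle below 0.08 rad and value of joint bat below 0.002 m and x of pump1_lip in the frame of rail_mid between -0.0225 and -0.0145 m and z of pump1_lip in the frame of rail_mid between -0.002 and 0.003 m and y of pump1_lip in the frame of rail_mid between -0.15 and 0.15 m and angle between the z axis of each of pump1, pump2, pump3, pump4 and the z axis of chassis, either way round below 0.06 rad and angle between the x axis of each of pump1, pump2, pump3, pump4 and the x axis of chassis, either way round below 0.08 rad and linear speed of each of pump1, pump2, pump3, pump4 below 0.02 m/s and x of pump2_lip in the frame of rail_mid between -0.0225 and -0.0145 m and z of pump2_lip in the frame of rail_mid between -0.002 and 0.003 m and y of pump2_lip in the frame of rail_mid between -0.15 and 0.15 m and x of pump3_lip in the frame of rail_mid between -0.0225 and -0.0145 m and z of pump3_lip in the frame of rail_mid between -0.002 and 0.003 m and y of pump3_lip in the frame of rail_mid between -0.15 and 0.15 m and x of pump4_lip in the frame of rail_mid between -0.0225 and -0.0145 m and z of pump4_lip in the frame of rail_mid between -0.002 and 0.003 m and y of pump4_lip in the frame of rail_mid between -0.15 and 0.15 m); the robot touches nothing.
It fails at once if a bystander on the bench is disturbed (moved over 40 mm) (distance of any of media_bottle, beaker, screwdriver, air_filter, syringe, reagent_jar, vial_rack from where it was at the start of the episode above 0.04 m).
Of pump1, pump2, pump3, pump4 only 3 to 4 are there at a start; the rules pass over those that are not, and their reading is None.
At some moment in a run one of pump1, pump2, pump3, pump4 may be knocked a few centimetres aside while the robot is not near it.
Once in a run the grip may slacken for a moment while it holds something.
It also fails if it takes over 210 s, if anything falls off the work surface, if the arm or the gripper's body presses on something with over 40 N, if the wrist force passes 120 N, or if a joint passes its speed limit or range.

### The arm

A 7-joint arm with a two-finger parallel gripper is mounted at the origin on the work surface. World frame = base frame: x ahead of the robot, y to its left, z up, the work surface at z = 0. Lengths are in m, angles in rad, forces in N, time in s.
With the tool pointing down it reaches from about 0.425 to 0.925 m from the base axis. Payload 6.8 kg.
Tool frame: the origin (TCP) lies between the finger pads; the fingertips stand r.tip_extent ahead of it and the grasp point (between the pads) lies 5 mm behind it (r.tip_extent is the distance from the TCP to the fingertips, in m); y points along the fingers, x is the direction in which the jaws open and shut, and the axes are right-handed (so a half turn about y gives the same grasp; the last joint's range is limited). The gripper opens to 85 mm and grips with 20 to 120 N. Pads are 22 mm wide; open, the fingers measure 114 mm over their backs; the gripper's body (76 mm by 85 mm) begins 54 mm behind the grasp point. The pads swing forward as they close: fully open they stand 13 mm farther back than shut.
Start: joints at [-1.241, 0.477, 0.022, 1.555, -0.011, 1.109, -0.083], TCP at [0.286, 0.611, 0.211] pointing down, gripper open.
Joint ranges: [-2.96, 2.96], [-0.34, 2.1], [-1.41, 1.46], [0.24, 2.44], [-1.37, 4.51], [0.17, 1.92], [-2.96, 2.96]. Speed limits (rad/s): [2.39, 2.39, 3.14, 3.14, 3.14, 3.14, 3.14].

### API

Orientations are given as a rotation vector (axis times angle).
In Python, from bench import r gives the robot as it stands.
- The arm moves only by the tool send_rows, never from a script. Its argument "plan" is a list of rows, each a list of 5 numbers: the shift along the tool's x, y, z in cm, then the turn about the tool's y in degrees, then the opening, from 0 (shut) to 1 (fully open). In form: [[dx, dy, dz, spin, grip], ...]. A call has 1 to 12 rows; each row shifts and turns the commanded pose from where the row before left it, along the tool's axes as they then stand; what a row does not reach is not made up. A row lasts 1/8 s, in which the tool goes at most 62.5 mm and 10.7 degrees, less where a joint would pass 70% of its speed; a pose out of reach is approached as far as the arm can. A call is refused whole if a number of a shift passes 6.25 or a number of a turn 10.7, either way. A call with a gripper value outside its range is refused whole. The fingers move at their own pace and stop on an object; "force" is the grip in N (left out, the last holds). Time passes only in rows, so rows that do not move let the fingers close. It gives the time, the measured TCP pose, the force and the opening at its end, in the units of the state.
- r.get_obs(): the state, without advancing time (a new reading comes with each control period).
- r.grab_frame(name): name is "scene" or "top"; returns a dict with "image" (480x640x3 uint8, red, green, blue), "camera_matrix" (3x3 intrinsics, pixels), "cam_to_world" (4x4, takes a point from camera to world coordinates). Camera axes: x right, y down, z forward; pixel columns grow to the right and rows downward; lengths in m; the calibration is good to about 2 mm. A picture is of the moment at which its call begins. There is no depth.
- r.hand_in(): hands the job in, once; it reports no verdict.
Trained networks look in the newest picture that a camera, given by its name, has taken for a name from the list of things; names that differ only in an ending like _2 or _b are one class to them, and where a whole thing is asked for, a point or a joint stands for the part that bears it (a point fixed in the world has none). Each returns a list of dicts, best first, with "p" (0 to 1); they miss things now and then, are a little off and sometimes report something else, mostly with a low value. They report only what shows in the picture. A call takes as long as a camera call. They do not tell look-alikes from the thing itself.
- r.recognise(camera, target): "rect" ([left, top, right, bottom] in pixels, round what is visible of it).
The state is a dict: "clock": time; "joints": joint angles; "qvel": joint speeds; "tau": joint torques, N m; "tcp_pos": TCP position; "orientation": TCP orientation; "contact_force": force on the tool from outside, world axes, zero at the start; "moment": the same for the moment, N m; "grip_width": finger opening in m.
Only numpy, scipy, OpenCV 4.12 (cv2) and the standard library are available. Lean on these libraries where they do the work, as an engineer would, in place of code of your own. Each camera call takes 0.05 s, during which the arm holds its last target.

## Working session

There is one attempt and no reset: what is moved stays moved. The work goes in short steps, Python scripts to look and compute and a tool call to move; the robot and the scene stay as the last step left them, time stands still between calls to the robot, and variables do not carry over. Pictures are saved under pics/ and viewed, and the job is handed in when it is done.

Besides the shell and the picture viewer there is one more tool, called after "Emit:" as name(argument=value, ...) on one line, values as JSON. send_rows: Moves the arm, as the interface text tells. Its arguments: {"type":"object","properties":{"plan":{"type":"array","items":{"type":"array","items":{"type":"number"}}},"force":{"type":"number"}},"required":["plan"]}

```bash
ls; mkdir -p pics; python3 - <<'E'
from bench import r
import cv2,numpy as np
print(r.get_obs(), r.tip_extent)
for n in ("scene","top"):
    f=r.grab_frame(n)
    cv2.imwrite(f"pics/a_{n}.png",f["image"][:,:,::-1])
    print(n,f["camera_matrix"].tolist(),np.round(f["cam_to_world"],4).tolist())
    for t in ["pump1","power","bat_grip","chassis","toggle_pivot","media_bottle","beaker","screwdriver","air_filter","syringe","reagent_jar","vial_rack"]:
        try: print(t,[(np.round(d["rect"]).astype(int).tolist(),round(d["p"],2)) for d in r.recognise(n,t)])
        except Exception as e: print(t,e)
E
```

```text
pics
{'clock': 0.0, 'joints': array([-1.24107976,  0.47775924,  0.02233543,  1.55647241, -0.0114945 ,
        1.10927758, -0.08313359]), 'qvel': array([-0.00103697, -0.00057182,  0.00078313, -0.00090781, -0.00064598,
        0.00111648,  0.00018635]), 'tau': array([ 2.90446669e-04, -5.96472967e+01,  1.60828885e+00, -2.81193334e+01,
        1.25757518e-02,  9.57451179e-03,  3.39736653e-05]), 'tcp_pos': array([0.28592273, 0.61075474, 0.2097442 ]), 'orientation': array([-1.38617763, -0.8799063 ,  0.882258  ]), 'contact_force': array([ 0.38883694, -0.39930286,  0.02123225]), 'moment': array([ 0.04550112,  0.02097953, -0.02952377]), 'grip_width': 0.08538671274476671} 0.014
scene [[583.9145871988212, 0.0, 317.55463839316656], [0.0, 583.9145871988212, 236.55652561651704], [0.0, 0.0, 1.0]] [[0.8061, 0.3451, -0.4807, 1.2121], [0.5913, -0.4373, 0.6776, -1.0008], [0.0237, -0.8305, -0.5566, 0.9633], [0.0, 0.0, 0.0, 1.0]]
pump1 [([193, 253, 235, 292], 0.83), ([316, 219, 347, 259], 0.7), ([340, 204, 367, 241], 0.66), ([249, 263, 283, 303], 0.65), ([292, 241, 325, 279], 0.6), ([138, 263, 171, 308],
[... 882 characters left out ...]
6], 0.74), ([450, 365, 500, 396], 0.73), ([390, 321, 441, 350], 0.72), ([245, 235, 288, 288], 0.67), ([194, 238, 232, 286], 0.61)]
power [([440, 178, 511, 268], 0.78)]
bat_grip [([479, 194, 498, 216], 0.61)]
chassis [([214, 129, 376, 201], 0.75), ([480, 191, 500, 219], 0.55)]
toggle_pivot [([445, 177, 513, 266], 0.66)]
media_bottle [([143, 136, 185, 183], 0.84)]
beaker [([102, 226, 141, 264], 0.59)]
screwdriver [([505, 263, 516, 332], 0.76), ([444, 177, 511, 266], 0.59), ([195, 240, 235, 288], 0.54)]
air_filter [([153, 205, 187, 232], 0.63)]
syringe [([146, 278, 180, 346], 0.78)]
reagent_jar [([452, 278, 481, 302], 0.79), ([442, 178, 516, 265], 0.34)]
vial_rack [([433, 126, 495, 180], 0.81)]
```

View pics/a_top.png

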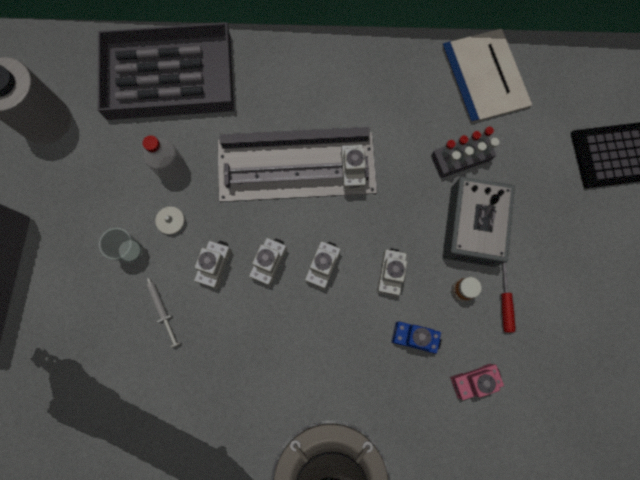

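View pics/a_scene.png

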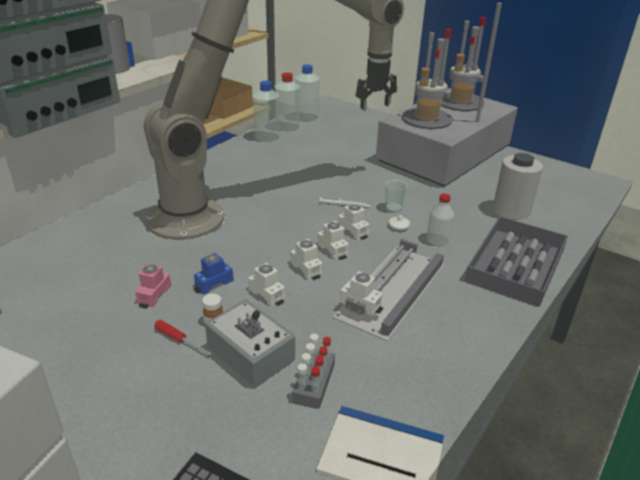

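```bash
python3 - <<'E'
import cv2
a=cv2.imread("pics/a_top.png")
cv2.imwrite("pics/b1.png",cv2.resize(a[120:300,180:420],None,fx=3.3,fy=3.3,interpolation=3))
cv2.imwrite("pics/b2.png",cv2.resize(a[120:410,360:530],None,fx=2,fy=2,interpolation=3))
a=cv2.imread("pics/a_scene.png")
cv2.imwrite("pics/b3.png",cv2.resize(a[180:420,130:460],None,fx=2.4,fy=2.4,interpolation=3))
E
```

```text
(no output)
```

View pics/b1.png

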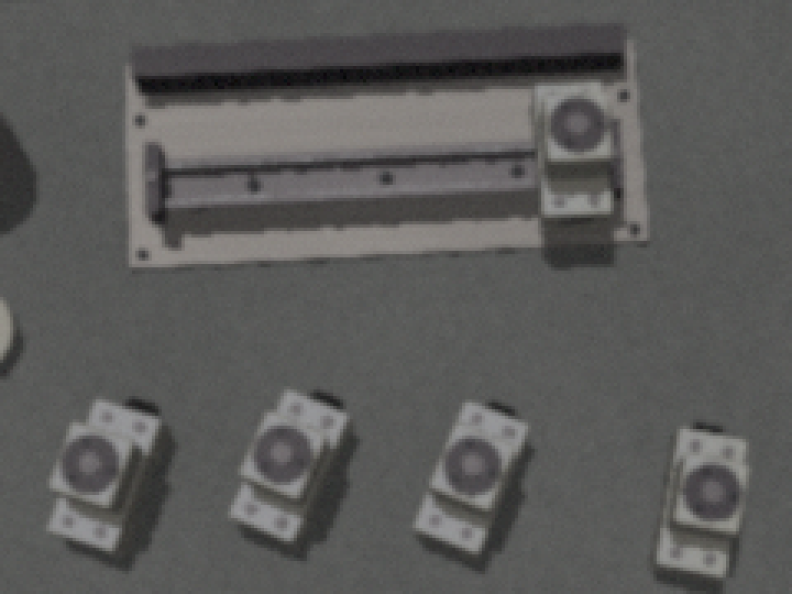

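View pics/b2.png

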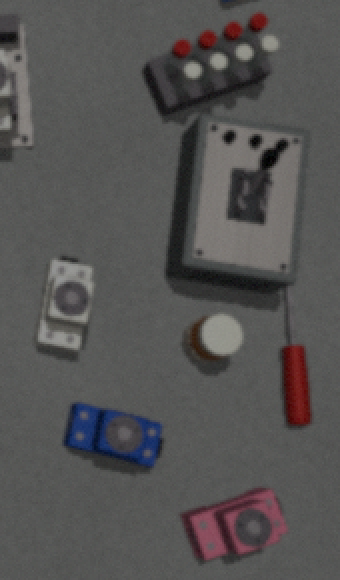

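View pics/b3.png

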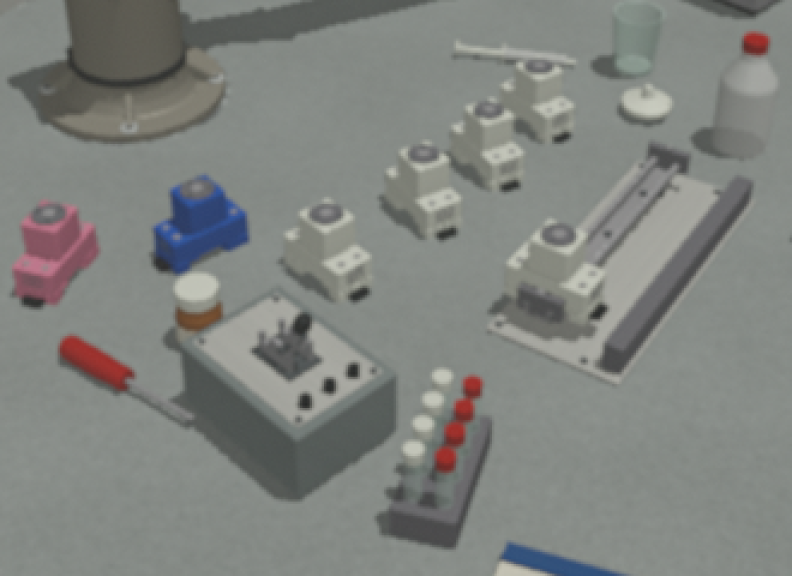

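```bash
cat > h.py <<'E'
import cv2,numpy as np
from scipy.optimize import least_squares
from scipy.spatial.transform import Rotation as R
from bench import r
def grab(n,k=1):
    fs=[r.grab_frame(n) for _ in range(k)]
    im=np.mean([f["image"].astype(float) for f in fs],0).astype(np.uint8)[:,:,::-1].copy()
    return im,np.array(fs[0]["camera_matrix"]),np.array(fs[0]["cam_to_world"])
def proj(P,K,T):
    P=np.atleast_2d(P); Q=(P-T[:3,3])@T[:3,:3]; q=Q@K.T
    return q[:,:2]/q[:,2:]
def ray(u,v,K,T,z):
    d=T[:3,:3]@np.linalg.inv(K)@[u,v,1]; s=(z-T[2,3])/d[2]; return T[:3,3]+s*d
def crop(im,x0,y0,x1,y1,s,name,g=10):
    c=cv2.resize(im[y0:y1,x0:x1],None,fx=s,fy=s,interpolation=3)
    c=cv2.convertScaleAbs(c,alpha=1.5,beta=10)
    for x in range((x0//g+1)*g,x1,g):
        cv2.line(c,(int((x-x0+.5)*s),0),(int((x-x0+.5)*s),4),(0,255,255),1); cv2.putText(c,str(x),(int((x-x0+.5)*s)-10,14),0,.35,(0,255,255),1)
    for y in range((y0//g+1)*g,y1,g):
        cv2.line(c,(0,int((y-y0+.5)*s)),(4,int((y-y0+.5)*s)),(0,255,255),1); cv2.putText(c,str(y),(6,int((y-y0+.5)*s)+4),0,.35,(0,255,255),1)
    cv2.imwrite(name,c)
E
python3 - <<'E'
from h import *
for n in ("top","scene"):
    im,K,T=grab(n,4); np.savez(f"{n}.npz",im=im,K=K,T=T)
    if n=="top":
        crop(im,210,125,385,205,4.5,"pics/c1.png"); crop(im,430,170,520,275,5.5,"pics/c2.png")
    else:
        crop(im,330,190,450,345,3.8,"pics/c3.png"); crop(im,195,290,305,395,5.5,"pics/c4.png")
E
```

```text
(no output)
```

View pics/c1.png

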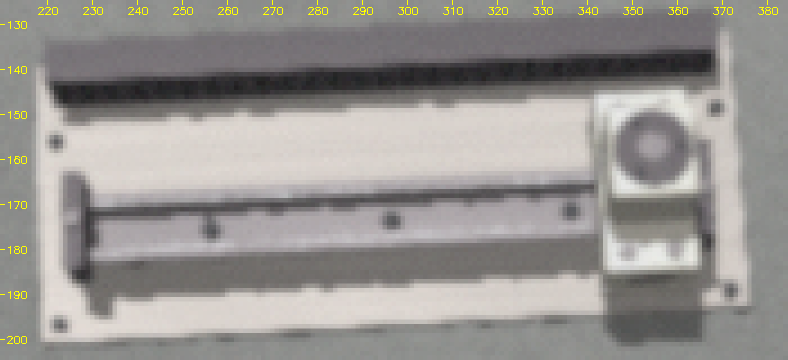

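View pics/c2.png

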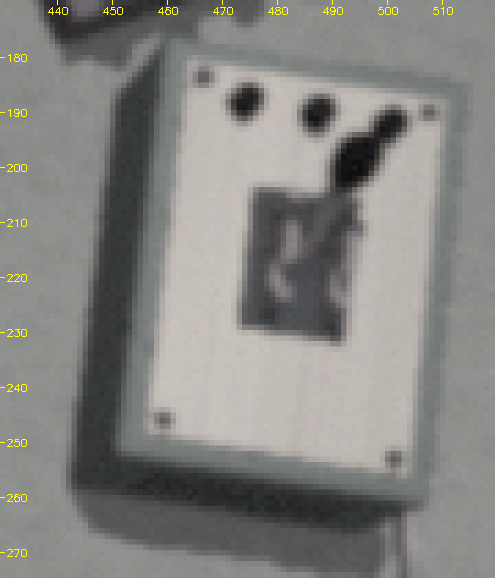

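View pics/c3.png

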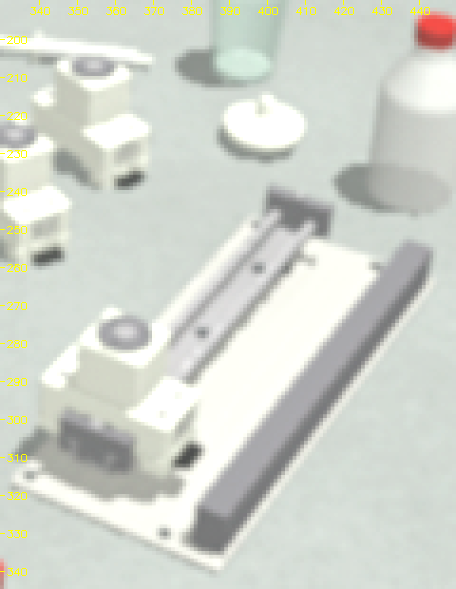

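View pics/c4.png

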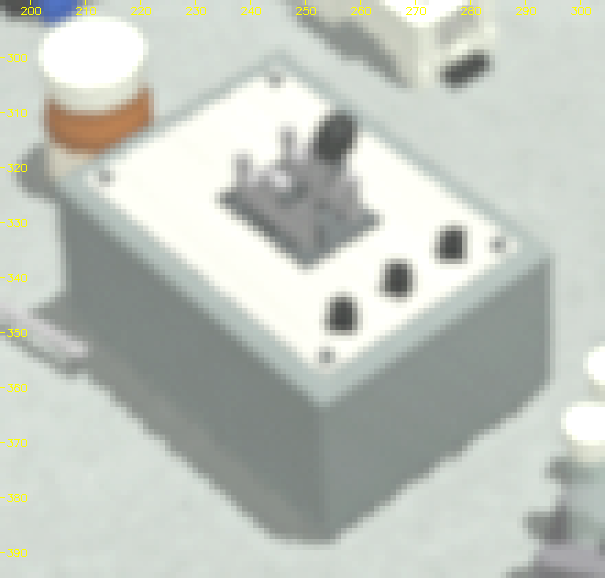

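```bash
python3 - <<'E'
from h import *
D={n:np.load(n+".npz") for n in("top","scene")}
def fit(feats,x0,z0=0):
    # feats: cam,u,v,X,Y,Z  (Y None -> line constraint in v along)
    def res(p):
        o=[]
        c,s=np.cos(p[2]),np.sin(p[2])
        for n,u,v,X,Y,Z in feats:
            P=np.array([p[0]+c*X-s*Y,p[1]+s*X+c*Y,Z+z0])
            o+=list(proj(P,D[n]["K"],D[n]["T"])[0]-[u,v])
        return np.array(o)
    s=least_squares(res,x0,loss="soft_l1"); return s.x,res(s.x).reshape(-1,2)
t="top";sc="scene"
F=[(t,460,178,.085,.06,.08),(t,514,185,.085,-.06,.08),(t,451,252,-.085,.06,.08),(t,506,261,-.085,-.06,.08)]
G=[(sc,247,299,-.085,.06,.08),(sc,206,320,-.085,-.06,.08),(sc,254,362,.085,-.06,.08),(sc,294,335,.085,.06,.08)]
for f in (F,G,F+G):
    p,e=fit(f,[.5,-.3,0]); print("power",np.round(p,4),np.round(e,1).tolist())
F=[(t,218.5,200.3,-.047,.18,.005),(t,376.3,193,-.047,-.18,.005)]
G=[(sc,333,316.3,-.047,-.18,.005),(sc,388,338.5,.103,-.18,.005)]
for f in (F,G,F+G):
    p,e=fit(f,[.6,0,0]); print("chassis",np.round(p,4),np.round(e,1).tolist())
for n in(t,sc):
  d=D[n]; c,s=np.cos(p[2]),np.sin(p[2])
  im=d["im"].copy(); 
  L=[((-.047,.18,.005),(-.047,-.18,.005)),((.103,-.18,.005),(-.047,-.18,.005)),((.078,.18,.039),(.078,-.18,.039)),((-.0175,.161,.04),(-.0175,-.161,.04)),((.0175,.161,.04),(.0175,-.161,.04)),((.023,-.102,.108),(-.023,-.102,.108)),((.1,.18,.039),(.1,-.18,.039)),((-.046,-.102,.068),(-.046,-.148,.068))]
  im=cv2.resize(im,None,fx=4,fy=4,interpolation=3)
  for a,b in L:
    q=[proj(np.array([p[0]+c*X-s*Y,p[1]+s*X+c*Y,Z]),d["K"],d["T"])[0]*4+2 for X,Y,Z in(a,b)]
    cv2.line(im,tuple(int(i) for i in q[0]),tuple(int(i) for i in q[1]),(0,0,255),1)
  cv2.imwrite(f"pics/d_{n}.png",im[500:840,840:1540] if n==t else im[760:1360,1300:1800])
E
```

```text
power [ 0.5449 -0.3106 -0.1499] [[-0.9, -2.5], [0.8, -0.3], [-1.2, 0.4], [1.3, 1.1]]
power [ 0.5456 -0.3069 -0.1677] [[0.5, -1.5], [-1.1, 1.0], [-0.7, 0.3], [2.5, -0.4]]
power [ 0.5453 -0.309  -0.1585] [[-1.3, -2.9], [0.4, -0.3], [-2.3, -0.1], [0.1, 1.1], [-0.6, -1.1], [-2.0, 1.7], [-1.0, 0.7], [1.9, -0.2]]
chassis [0.6527 0.0868 0.0704] [[-0.2, 0.0], [0.2, -0.0]]
chassis [0.6494 0.0904 0.0998] [[-0.4, -0.3], [0.3, 0.2]]
chassis [0.6535 0.0884 0.0791] [[-0.7, 0.3], [-0.4, -1.0], [-0.6, 0.0], [-0.4, 1.4]]
```

View pics/d_top.png

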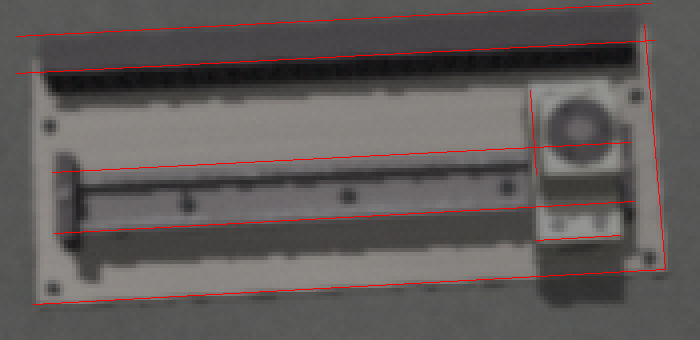

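View pics/d_scene.png

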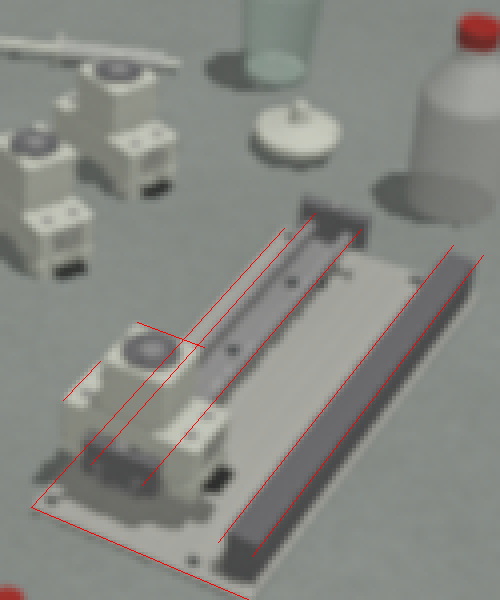

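```bash
cat >> h.py <<'E'
def l2w(p,P):
    c,s=np.cos(p[2]),np.sin(p[2]); P=np.atleast_2d(P)
    return np.c_[p[0]+c*P[:,0]-s*P[:,1],p[1]+s*P[:,0]+c*P[:,1],P[:,2]+(p[3] if len(p)>3 else 0)]
def icp(views,segs,p,rng=(4,3,2,2,1.5,1.5),step=.006):
    """views: list (im,K,T); segs: list (viewmask, A, B)"""
    p=np.array(p,float)
    gs=[cv2.GaussianBlur(cv2.cvtColor(v[0],6),(0,0),.7).astype(np.float32) for v in views]
    for w in rng:
        obs=[]
        for mask,A,B in segs:
            A,B=np.array(A),np.array(B); n=max(3,int(np.linalg.norm(B-A)/step))
            L=A+(B-A)*np.linspace(.06,.94,n)[:,None]
            for vi,(im,K,T) in enumerate(views):
                if not(mask>>vi&1): continue
                q=proj(l2w(p,L),K,T); d=q[-1]-q[0]; d/=np.linalg.norm(d); nn=np.array([-d[1],d[0]])
                t=np.arange(-w-1,w+1.01,.25)
                xs=(q[:,None,:]+t[None,:,None]*nn).astype(np.float32)
                pr=cv2.remap(gs[vi],xs[...,0],xs[...,1],1)
                g=np.abs(np.gradient(pr,axis=1)); g[:,np.abs(t)>w]=0
                k=g.argmax(1); ok=g[np.arange(n),k]>1.5
                for i in np.where(ok)[0]: obs.append((vi,L[i],xs[i,k[i]],nn))
        def res(pp):
            o=np.empty(len(obs))
            for vi in range(len(views)):
                I=[i for i,b in enumerate(obs) if b[0]==vi]
                if not I: continue
                q=proj(l2w(pp,np.array([obs[i][1] for i in I])),views[vi][1],views[vi][2])
                o[I]=((q-np.array([obs[i][2] for i in I]))*np.array([obs[i][3] for i in I])).sum(1)
            return o
        p=least_squares(res,p,loss="soft_l1",f_scale=.4).x
    return p,np.median(np.abs(res(p))),len(obs)
def draw(im,K,T,p,segs,vi,box,s,name):
    x0,y0,x1,y1=box
    c=cv2.convertScaleAbs(cv2.resize(im[y0:y1,x0:x1],None,fx=s,fy=s,interpolation=3),alpha=1.5,beta=5)
    for m,A,B in segs:
        if m>>vi&1:
            q=(proj(l2w(p,np.array([A,B])),K,T)+.5-[x0,y0])*s
            cv2.line(c,tuple(q[0].astype(int)),tuple(q[1].astype(int)),(0,0,255),1)
    cv2.imwrite(name,c)
def V(d): return (d["im"],d["K"],d["T"])
def boxsegs(x0,x1,y0,y1,z,m=3): return [(m,(x0,y0,z),(x0,y1,z)),(m,(x1,y0,z),(x1,y1,z)),(m,(x0,y0,z),(x1,y0,z)),(m,(x0,y1,z),(x1,y1,z))]
CH=[(1,(-.047,.18,.005),(-.047,-.18,.005)),(1,(-.047,.18,.005),(.07,.18,.005)),(3,(-.047,-.18,.005),(.07,-.18,.005)),(2,(.103,-.18,.005),(-.047,-.18,.005)),
 (1,(-.0175,.14,.04),(-.0175,-.1,.04)),(2,(.0175,.14,.04),(.0175,-.08,.04)),(1,(.078,.16,.039),(.078,-.16,.039)),(2,(.1,.16,.039),(.1,-.16,.039)),(2,(.078,.16,.039),(.078,-.16,.039))]
PW=boxsegs(-.085,.085,-.06,.06,.08)
PM=boxsegs(-.023,.023,-.021,.021,.08)+[(3,(-.046,.023,.04),(-.046,-.023,.04)),(3,(.046,.023,.04),(.046,-.023,.04)),(3,(-.046,-.023,.04),(-.024,-.023,.04)),(3,(.046,-.023,.04),(.024,-.023,.04)),(3,(.046,.023,.04),(.024,.023,.04)),(1,(-.046,.023,.04),(-.024,.023,.04)),
 (1,(-.046,-.023,0),(-.046,.023,0)),(2,(.046,-.023,0),(.046,.023,0)),(2,(-.046,-.023,0),(.046,-.023,0))]
E
python3 - <<'E'
from h import *
D={n:np.load(n+".npz") for n in("top","scene")}
vs=[V(D["top"]),V(D["scene"])]
t0=vs[:1]
def only(segs,k): return [(1,a,b) for m,a,b in segs if m>>k&1]
for nm,S,p0 in (("ch",CH,[.653,.0875,.07]),("pw",PW,[.545,-.309,-.155])):
    for tag,v,s in(("both",vs,S),("top",vs[:1],only(S,0)),("scene",vs[1:],only(S,1))):
        p,e,n=icp(v,s,p0); print(nm,tag,np.round(p,4),round(e,2),n)
        if tag=="both": pp=p
    draw(*vs[0],pp,S,0,(210,125,385,205) if nm=="ch" else (430,170,520,275),4.4,f"pics/e_{nm}_t.png")
    draw(*vs[1],pp,S,1,(330,190,450,345) if nm=="ch" else (195,290,305,395),3.8,f"pics/e_{nm}_s.png")
for nm,p0 in (("fit",[.653+.009,.0875-.125,.07,.028]),("A",ray(209,262,*vs[0][1:],.08).tolist()[:2]+[-.3]),("B",ray(266,258,*vs[0][1:],.08).tolist()[:2]+[-.3]),("C",ray(323,262,*vs[0][1:],.08).tolist()[:2]+[-.3]),("D",ray(396,270,*vs[0][1:],.08).tolist()[:2]+[-.1])):
    for tag,v,s in(("both",vs,PM),("top",vs[:1],only(PM,0)),("scene",vs[1:],only(PM,1))):
        if nm=="fit":
            p,e,n=icp(v,[(m,(a[0],a[1],a[2]+.028),(b[0],b[1],b[2]+.028)) for m,a,b in s],p0[:3])
        else: p,e,n=icp(v,s,p0)
        print(nm,tag,np.round(p,4),round(e,2),n)
        if tag=="both": pp=p
    if nm!="fit":
        c=proj([pp[0],pp[1],.04],*vs[0][1:])[0].astype(int); draw(*vs[0],pp,PM,0,(c[0]-35,c[1]-35,c[0]+35,c[1]+35),4,f"pics/e_{nm}_t.png")
        c=proj([pp[0],pp[1],.04],*vs[1][1:])[0].astype(int); draw(*vs[1],pp,PM,1,(c[0]-35,c[1]-35,c[0]+35,c[1]+35),4,f"pics/e_{nm}_s.png")
a=[np.hstack([cv2.imread(f"pics/e_{n}_{k}.png") for n in "ABCD"]) for k in "ts"]
cv2.imwrite("pics/e_all.png",cv2.resize(np.vstack(a),(800,400)))
E
```

```text
ch both [0.6528 0.0882 0.0772] 0.25 374
ch top [0.6528 0.0874 0.077 ] 0.25 188
ch scene [0.6597 0.09   0.0781] 1.26 184
pw both [ 0.5482 -0.2996 -0.16  ] 0.91 146
pw top [ 0.5472 -0.3011 -0.1401] 0.63 71
pw scene [ 0.5533 -0.3052 -0.2736] 0.87 71
fit both [ 0.6622 -0.0366  0.0898] 0.46 116
fit top [ 0.6624 -0.0412 -0.0115] 0.72 52
fit scene [ 0.6623 -0.0353  0.094 ] 0.31 63
A both [ 0.4432  0.2623 -0.297 ] 0.49 125
A top [ 0.4432  0.2625 -0.3027] 0.23 58
A scene [ 0.4391  0.2613 -0.2088] 0.77 68
B both [ 0.4522  0.1429 -0.3906] 0.6 124
B top [ 0.452  0.143 -0.383] 0.26 58
B scene [ 0.4487  0.1412 -0.2678] 1.04 66
C both [ 0.4469  0.0242 -0.3783] 0.51 126
C top [ 0.4469  0.024  -0.3675] 0.36 57
C scene [ 0.442   0.0192 -0.1715] 0.93 60
D both [ 0.4331 -0.1252 -0.1901] 0.64 128
D top [ 0.4331 -0.1251 -0.174 ] 0.41 58
D scene [ 0.4311 -0.129  -0.058 ] 0.76 64
```

View pics/e_all.png

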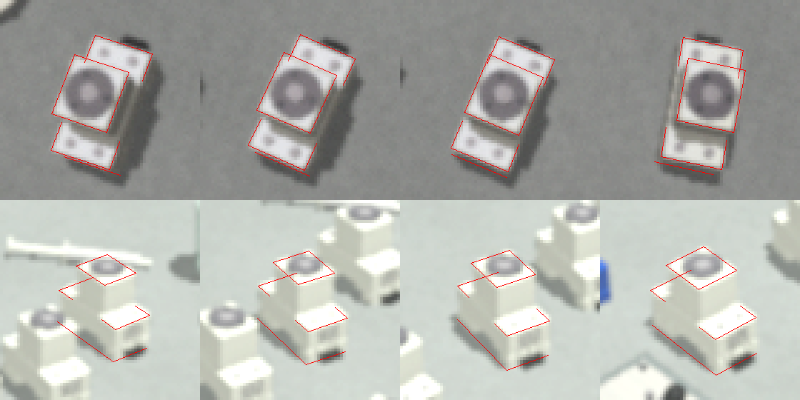

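View pics/e_ch_t.png

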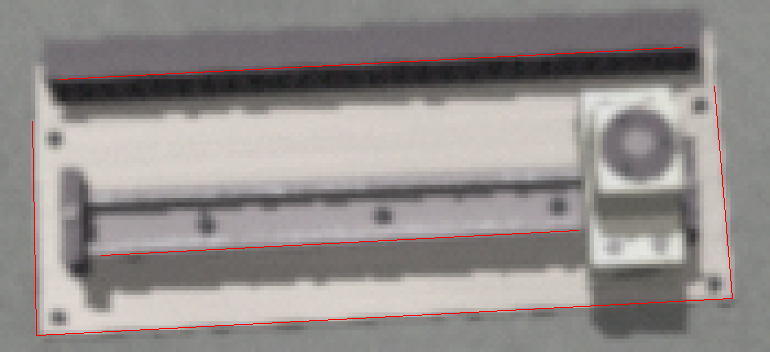

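View pics/e_ch_s.png

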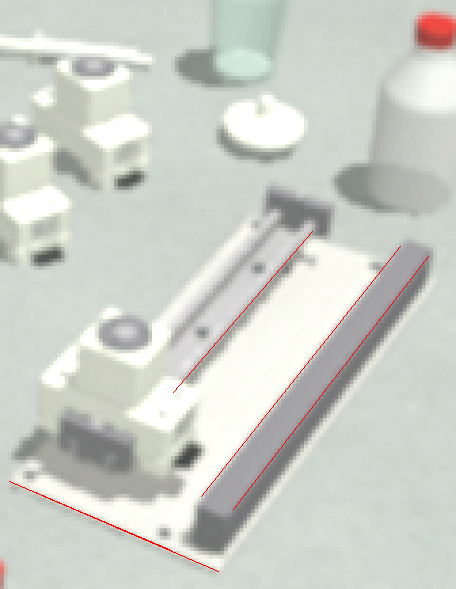

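View pics/e_pw_t.png

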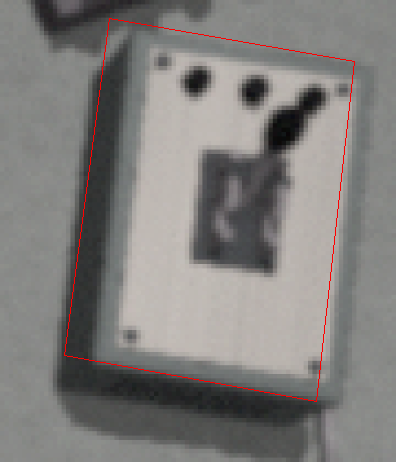

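```bash
python3 - <<'E'
from h import *
D=np.load("top.npz"); v=V(D)
for p0 in ([.545,-.3106,-.15],[.545,-.3106,-.13]):
    p,e,n=icp([v],PW,p0,rng=(2,1.5,1.5,1)); print(np.round(p,4),e,n)
draw(*v,p,PW+[(1,(.0253,-.01,.1366),(.0253,.01,.1366)),(1,(.0153,0,.1366),(.0353,0,.1366)),(1,(.06,-.05,.091),(.06,.05,.091)),(1,(.022,-.02,.081),(.022,.02,.081)),(1,(-.022,-.02,.081),(-.022,.02,.081))],0,(430,170,520,275),4.4,"pics/f.png")
print(ray(494,199,*v[1:],.1366), l2w(p,[.0253,0,.1366]))
# caps (474.5,188),(487.5,190),(501,192)
for q in ((474.5,188),(487.5,190),(501,192)): print(ray(*q,*v[1:],.091))
o=r.get_obs(); print(R.from_rotvec(o["orientation"]).as_matrix().round(3))
E
```

```text
[ 0.5455 -0.3117 -0.1528] 0.220266524950194 55
[ 0.5457 -0.3118 -0.1513] 0.24048551147858158 55
[ 0.5696914  -0.31508243  0.1366    ] [[ 0.5706626  -0.31558699  0.1366    ]]
[ 0.60691262 -0.29217252  0.091     ]
[ 0.60313035 -0.31945439  0.091     ]
[ 0.5993758  -0.34776356  0.091     ]
[[ 0.424 -0.    -0.906]
 [ 0.906  0.     0.424]
 [ 0.    -1.     0.   ]]
```

View pics/f.png

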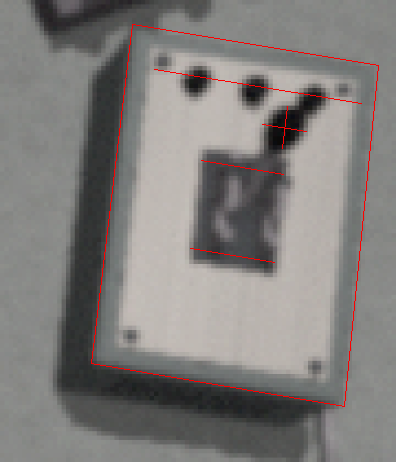

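```bash
cat >> h.py <<'E'
def st(x=None,y=None,z=None,phi=None):
    o=r.get_obs(); M=R.from_rotvec(o["orientation"]).as_matrix(); f=np.degrees(np.arctan2(M[1,0],M[0,0]))
    print("t",round(o["clock"],2),"tcp",o["tcp_pos"].round(4),"phi",f.round(2),"F",o["contact_force"].round(1),"w",round(o["grip_width"],4),"j",np.round(o["joints"],2))
    if x is not None:
        ph=f if phi is None else phi; a=np.radians(ph); d=np.array([x,y,z])-o["tcp_pos"]
        print("  spin",round(-(ph-f),2),"then cm dx,dy,dz:",np.round([100*(d[0]*np.cos(a)+d[1]*np.sin(a)),-100*d[2],100*(-d[0]*np.sin(a)+d[1]*np.cos(a))],2))
E
python3 -c "
from h import *
st(.5705,-.3155,.2,81.3)"
```

```text
t 1.7 tcp [0.2862 0.6114 0.2107] phi 64.91 F [-0.4  0.   0.6] w 0.0853 j [-1.24  0.48  0.02  1.56 -0.01  1.11 -0.08]
  spin -16.39 then cm dx,dy,dz: [-87.32   1.07 -42.13]
```

Emit:
send_rows(plan=[[0,0,0,-8.1,0.6],[0,0,0,-8.1,0.6],[-5.4,0,-2.6,0,0.6],[-5.4,0,-2.6,0,0.6],[-5.4,0,-2.6,0,0.6],[-5.4,0,-2.6,0,0.6],[-5.4,0,-2.6,0,0.6],[-5.4,0,-2.6,0,0.6],[-5.4,0,-2.6,0,0.6]], force=40)

```text
clock: 2.82
tcp_pos: [0.4081, 0.208, 0.2111]
orientation: [-1.279, -1.095, 1.093]
contact_force: [0.8, 0.6, 0.0]
grip_width: 0.0514
```

```bash
python3 -c "
from h import *
st(.5705,-.3155,.2,81.3)"
```

```text
t 2.83 tcp [0.4081 0.208  0.2111] phi 81.11 F [0.8 0.6 0. ] w 0.0514 j [-0.72  0.11  0.12  2.06 -0.02  0.97  0.83]
  spin -0.19 then cm dx,dy,dz: [-49.29   1.11 -23.97]
```

Emit:
send_rows(plan=[[-5.48,0,-2.66,-0.2,0.5],[-5.48,0,-2.66,0,0.5],[-5.48,0,-2.66,0,0.5],[-5.48,0,-2.66,0,0.5],[-5.48,0,-2.66,0,0.5],[-5.48,0,-2.66,0,0.5],[-5.48,0,-2.66,0,0.5],[-5.48,0,-2.66,0,0.5],[-5.48,0,-2.66,0,0.5],[0,0,0,0,0.5],[0,0,0,0,0.5]])

```text
clock: 4.2
tcp_pos: [0.5695, -0.3136, 0.2103]
orientation: [-1.276, -1.097, 1.096]
contact_force: [0.6, 0.6, -1.0]
grip_width: 0.0428
```

```bash
python3 -c "
from h import *
st(.5705,-.3155,.135,81.3)
im,K,T=grab('top'); crop(im,400,130,540,280,5,'pics/g1.png',20)
im,K,T=grab('scene'); crop(im,180,220,320,380,4,'pics/g2.png',20)"
```

```text
t 4.2 tcp [ 0.5695 -0.3136  0.2103] phi 81.3 F [ 0.6  0.6 -1. ] w 0.0428 j [ 0.08  0.47  0.46  1.64 -0.23  1.09  2.02]
  spin 0.0 then cm dx,dy,dz: [-0.17  7.53 -0.13]
```

View pics/g2.png

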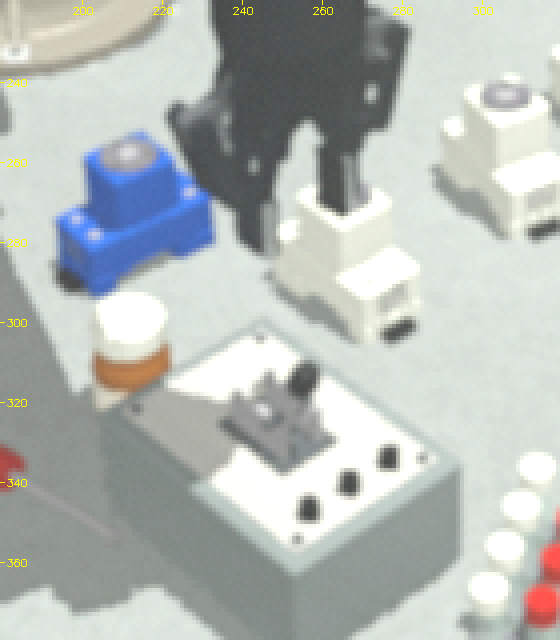

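View pics/g1.png

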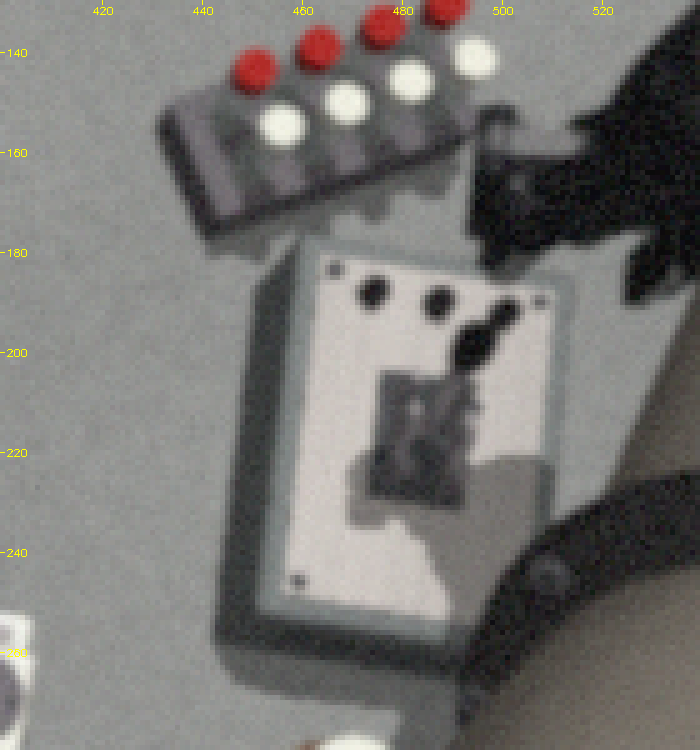

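```bash
python3 -c "
from h import *
for n in('top','scene'):
    d=np.load(n+'.npz'); a=np.radians(81.3); u=np.array([np.cos(a),np.sin(a),0])
    for s in(-.03,0,.03): print(n,proj(np.array([.5695,-.3136,.196])+s*u,d['K'],d['T']))
"
```

```text
top [[520.4383271  192.64047525]]
top [[504.57369301 189.98574974]]
top [[488.73253378 187.33495242]]
scene [[243.03591969 298.89382489]]
scene [[254.44545696 292.42378681]]
scene [[265.51978458 286.143837  ]]
```

```bash
python3 -c "
from h import *
d=np.load('scene.npz'); a=np.radians(64.9); u=np.array([np.cos(a),np.sin(a),0])
for s in(-.043,0,.043): print(proj(np.array([.2862,.6114,.2107-.001])+s*u,d['K'],d['T']))
crop(d['im'],330,0,440,130,6,'pics/g3.png')
"
```

```text
[[363.10387931 119.74944756]]
[[373.95118119 117.59877375]]
[[384.60490079 115.48648112]]
```

View pics/g3.png

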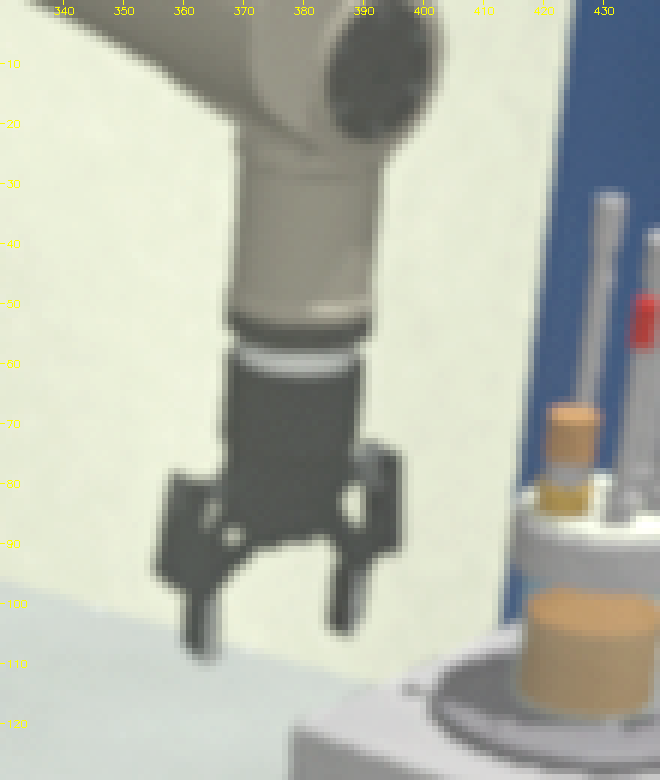

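```bash
python3 -c "
from h import *
for n in('top','scene'):
    d=np.load(n+'.npz'); a=np.radians(81.3); u=np.array([np.cos(a),np.sin(a),0])
    im,K,T=grab(n)
    s=6; x0,y0,x1,y1=(460,130,560,230) if n=='top' else (215,220,315,320)
    c=cv2.convertScaleAbs(cv2.resize(im[y0:y1,x0:x1],None,fx=s,fy=s,interpolation=3),alpha=2,beta=30)
    for z,col in((.196,(0,0,255)),(.22,(0,255,0)),(.245,(255,0,0))):
        for k in(-.036,-.0214,0.0214,.036):
            q=(proj(np.array([.5695,-.3136,z])+k*u,K,T)[0]+.5-[x0,y0])*s; cv2.circle(c,tuple(q.astype(int)),4,col,-1)
    cv2.imwrite(f'pics/i_{n}.png',c)
"
```

```text
(no output)
```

View pics/i_top.png

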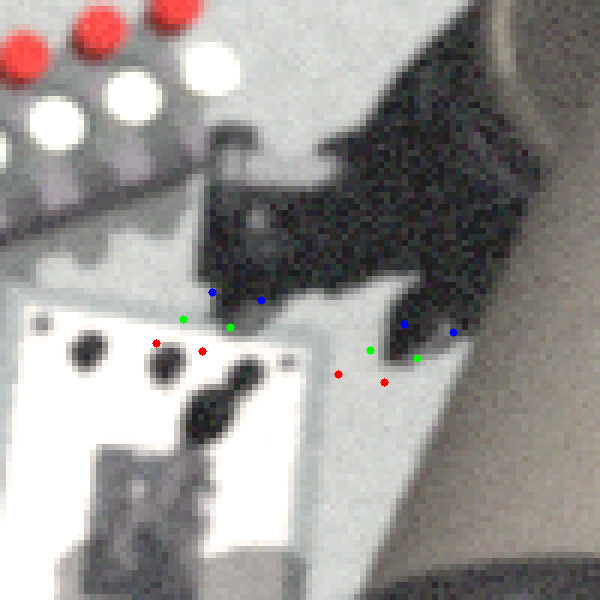

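View pics/i_scene.png

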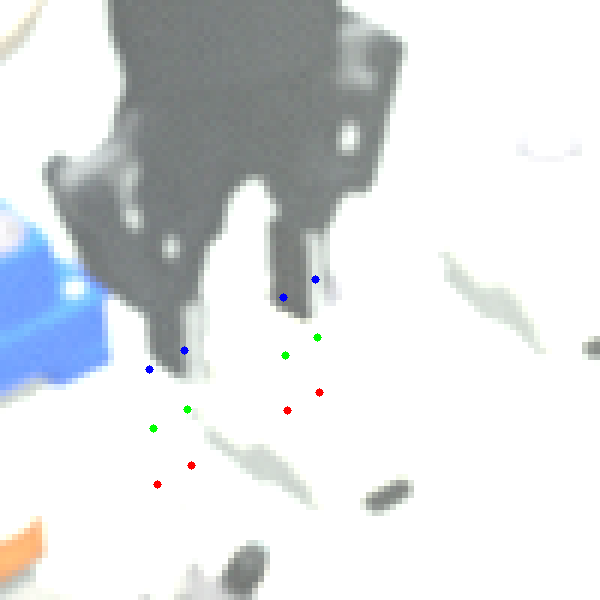

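```bash
python3 -c "
from h import *
st(.491,-.3035,.115)"
```

```text
t 4.4 tcp [ 0.5699 -0.3123  0.2109] phi 81.44 F [ 0.7 -0.1 -0.4] w 0.0427 j [ 0.07  0.46  0.46  1.64 -0.23  1.09  2.02]
  spin -0.0 then cm dx,dy,dz: [-0.31  9.59  7.93]
```

Emit:
send_rows(plan=[[-0.2,0,4,0,0],[0,3,3.9,0,0],[0,4,0,0,0],[0,1.5,0,0,0],[0,0.8,0,0,0],[0,0,0,0,0]])

```text
clock: 5.15
tcp_pos: [0.492, -0.304, 0.1181]
orientation: [-1.277, -1.098, 1.097]
contact_force: [0.5, 0.6, 0.6]
grip_width: 0.0003
```

```bash
python3 -c "
from h import *
st()
im,K,T=grab('scene'); crop(im,180,220,320,380,4,'pics/g4.png',20)"
```

```text
t 5.15 tcp [ 0.492  -0.304   0.1181] phi 81.35 F [0.5 0.6 0.6] w 0.0003 j [ 0.11  0.45  0.44  1.9  -0.25  0.84  2.1 ]
```

View pics/g4.png

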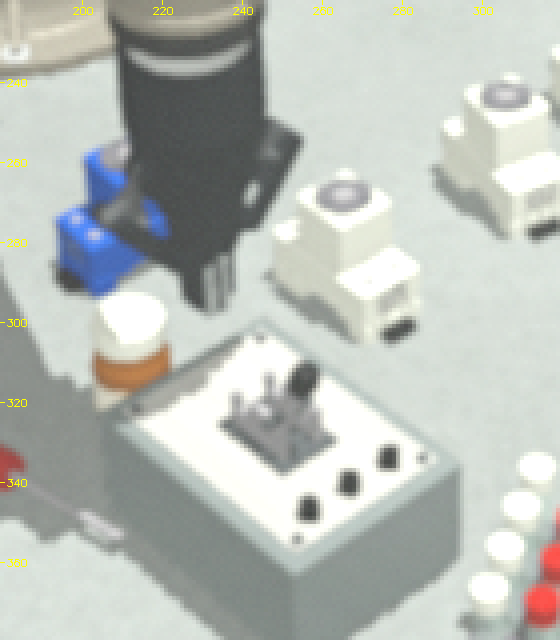

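Emit:
send_rows(plan=[[0,1,0,0,0],[0,0.6,0,0,0],[0,0.3,0,0,0],[0,0.3,0,0,0],[0,0.3,0,0,0]])

```text
clock: 5.82
tcp_pos: [0.4912, -0.3041, 0.0926]
orientation: [-1.277, -1.097, 1.097]
contact_force: [0.2, 0.2, 0.1]
grip_width: 0.0002
```

Emit:
send_rows(plan=[[0,0.6,0,0,0],[0,0.5,0,0,0],[0,0.5,0,0,0],[0,0.4,0,0,0],[0,0.2,0,0,0]])

```text
clock: 6.45
tcp_pos: [0.491, -0.304, 0.0703]
orientation: [-1.277, -1.097, 1.097]
contact_force: [0.3, 0.1, -0.2]
grip_width: 0.0002
```

Emit:
send_rows(plan=[[0,0.4,0,0,0],[0,0.3,0,0,0],[0,0.3,0,0,0],[0,0.2,0,0,0]])

```text
clock: 6.95
tcp_pos: [0.4912, -0.304, 0.0595]
orientation: [-1.277, -1.097, 1.096]
contact_force: [-5.2, 4.2, 23.4]
grip_width: 0.0
```

```bash
python3 -c "
from h import *
st()
im,K,T=grab('scene'); crop(im,180,220,320,380,4,'pics/g5.png',20)"
```

```text
t 6.95 tcp [ 0.4912 -0.304   0.0595] phi 81.31 F [-5.2  4.2 23.4] w 0.0 j [ 0.14  0.53  0.4   1.94 -0.3   0.73  2.14]
```

View pics/g5.png

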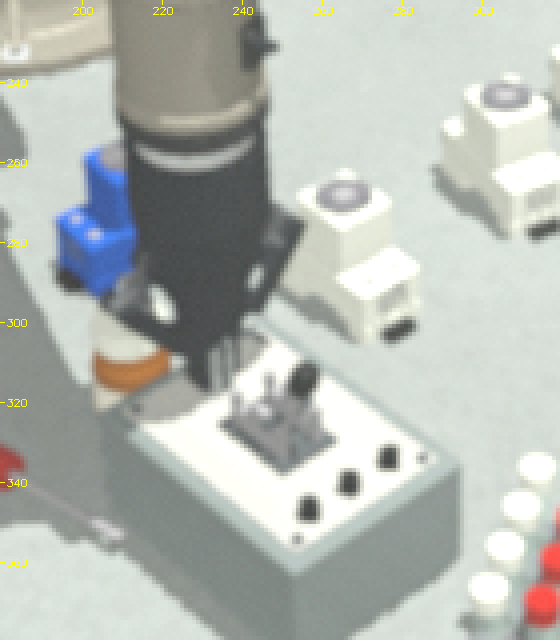

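```bash
python3 -c "
from h import *
d=np.load('scene.npz'); print(ray(231,316,d['K'],d['T'],.08))
im,K,T=grab('top'); 
print(proj([.4912,-.304,.08],K,T), proj([.4912,-.304,.08],d['K'],d['T']))
crop(im,440,180,540,280,6,'pics/g6.png',10)"
```

```text
[ 0.48606109 -0.30456659  0.08      ]
[[480.79052116 242.96291535]] [[232.85762939 316.80645345]]
```

View pics/g6.png

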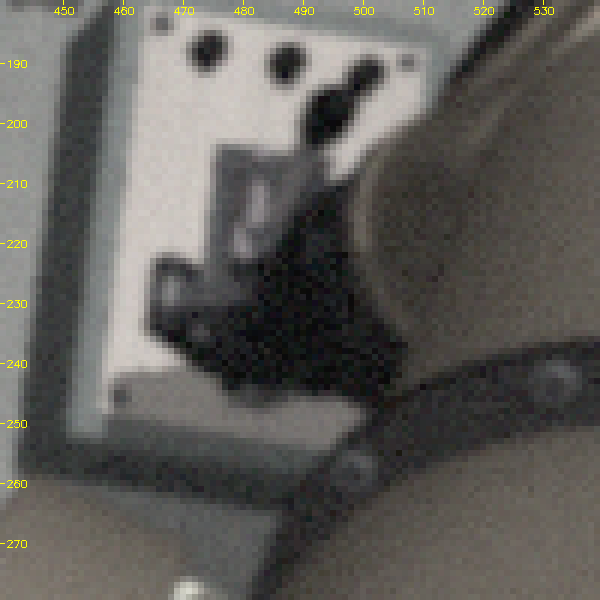

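```bash
python3 -c "
from h import *
st(.5705,-.3155,.096,81.3)"
```

```text
t 7.05 tcp [ 0.4911 -0.304   0.0595] phi 81.3 F [-1.9  1.9  8.5] w -0.0002 j [ 0.14  0.53  0.4   1.94 -0.3   0.73  2.14]
  spin 0.0 then cm dx,dy,dz: [ 0.06 -3.65 -8.02]
```

Emit:
send_rows(plan=[[0,-5,0,0,0.5],[0,-5.5,0,0,0.5],[-0.06,0,-4,0,0.5],[0,0,-4.1,0,0.5],[0,3,0,0,0.5],[0,2.5,0,0,0.5],[0,1,0,0,0.5],[0,0.3,0,0,0.5]])

```text
clock: 8.05
tcp_pos: [0.571, -0.3169, 0.0955]
orientation: [-1.277, -1.096, 1.097]
contact_force: [-0.7, 1.5, 0.0]
grip_width: 0.0425
```

```bash
python3 -c "
from h import *
st(.5705,-.3155,.096,81.3)
im,K,T=grab('scene'); crop(im,180,220,320,380,4,'pics/g7.png',20)"
```

```text
t 8.05 tcp [ 0.571  -0.3169  0.0955] phi 81.31 F [-0.7  1.5  0. ] w 0.0425 j [ 0.11  0.59  0.42  1.73 -0.3   0.88  2.08]
  spin 0.01 then cm dx,dy,dz: [ 0.13 -0.05  0.07]
```

View pics/g7.png

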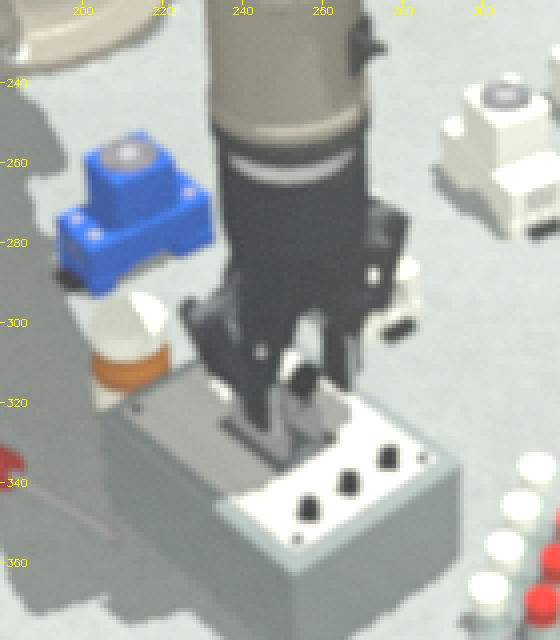

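Emit:
send_rows(plan=[[0,0,0,0,0],[0,0,0,0,0],[0,0,0,0,0],[0,-0.3,-0.13,0,0],[0,-0.3,-0.13,0,0],[0,-0.27,-0.13,0,0],[0,0,0,0,0]], force=70)

```text
clock: 8.98
tcp_pos: [0.5743, -0.3166, 0.1037]
orientation: [-1.275, -1.096, 1.097]
contact_force: [-1.2, 3.6, -6.9]
grip_width: 0.0142
```

```bash
python3 -c "
from h import *
st()"
```

```text
t 8.97 tcp [ 0.5743 -0.3166  0.1037] phi 81.33 F [-1.2  3.6 -6.9] w 0.0142 j [ 0.11  0.59  0.42  1.72 -0.3   0.9   2.08]
```

Emit:
send_rows(plan=[[0,-0.27,0.7,0,0],[0,-0.2,0.73,0,0],[0,-0.12,0.74,0,0],[0,-0.04,0.75,0,0],[0,0,0,0,0]])

```text
clock: 9.6
tcp_pos: [0.5468, -0.3126, 0.1115]
orientation: [-1.279, -1.099, 1.096]
contact_force: [3.6, 3.7, -7.4]
grip_width: 0.0142
```

```bash
python3 -c "
from h import *
st()
im,K,T=grab('scene'); crop(im,180,220,320,380,4,'pics/g8.png',20)"
```

```text
t 9.6 tcp [ 0.5468 -0.3126  0.1115] phi 81.33 F [ 3.6  3.7 -7.4] w 0.0142 j [ 0.11  0.54  0.43  1.78 -0.28  0.88  2.09]
```

View pics/g8.png

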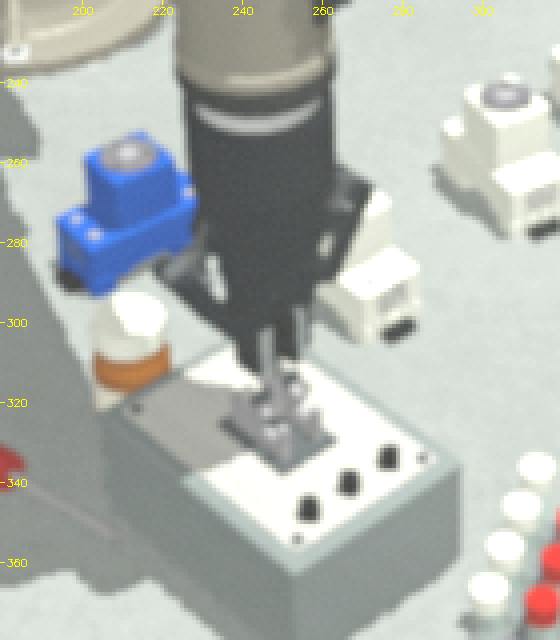

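Emit:
send_rows(plan=[[0,0.04,0.75,0,0],[0,0.12,0.74,0,0],[0,0.2,0.73,0,0],[0,0.27,0.7,0,0],[0,0.1,0.25,0,0],[0,0,0,0,0]])

```text
clock: 10.4
tcp_pos: [0.5176, -0.3084, 0.105]
orientation: [-1.282, -1.101, 1.095]
contact_force: [5.9, 4.2, -6.1]
grip_width: 0.0141
```

```bash
python3 -c "
from h import *
st()"
```

```text
t 10.4 tcp [ 0.5176 -0.3084  0.105 ] phi 81.36 F [ 5.9  4.2 -6.1] w 0.0141 j [ 0.11  0.5   0.43  1.86 -0.28  0.83  2.1 ]
```

Emit:
send_rows(plan=[[0,0.3,-0.1,0,0],[0,0.3,-0.13,0,0],[0,0.15,-0.1,0,0],[0,0,0,0,0.4],[0,0,0,0,0.4],[0,-4,0,0,0.4],[0,-6,0,0,0.4],[0,0,6,0,0.4],[0,0,3,0,0.6],[0,0,0,0,0.6]])

```text
clock: 11.65
tcp_pos: [0.4265, -0.2962, 0.1966]
orientation: [-1.279, -1.095, 1.094]
contact_force: [1.0, 0.1, -0.0]
grip_width: 0.0512
```

```bash
python3 -c "
from h import *
st()
im,K,T=grab('scene'); crop(im,180,220,320,380,4,'pics/g9.png',20)
im,K,T=grab('top'); crop(im,430,170,530,290,5,'pics/g10.png',20)"
```

```text
t 11.65 tcp [ 0.4265 -0.2962  0.1966] phi 81.11 F [ 1.   0.1 -0. ] w 0.0512 j [ 0.06  0.25  0.51  1.97 -0.15  0.96  2.06]
```

View pics/g9.png

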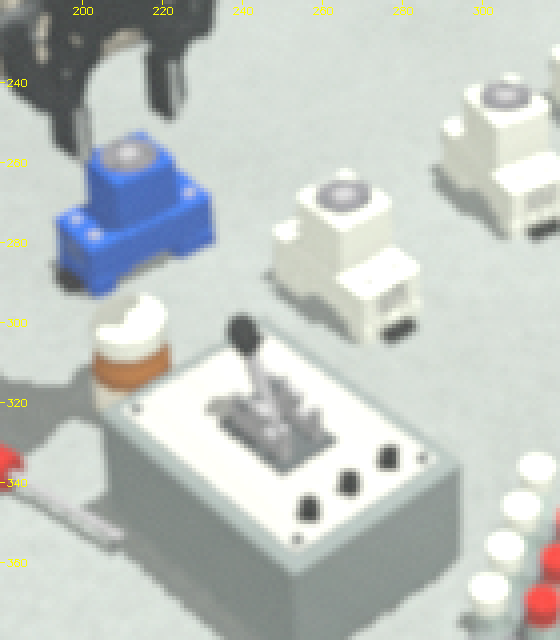

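View pics/g10.png

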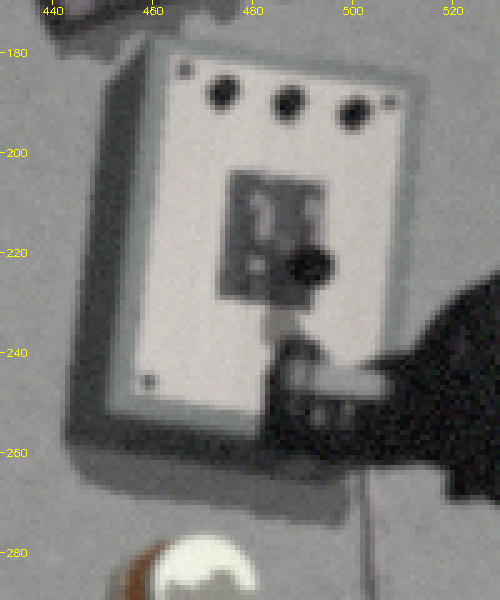

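```bash
python3 -c "
from h import *
p=[.5456,-.3118,-.152]
for n in('top','scene'):
    d=np.load(n+'.npz')
    for R_,a in((.062,.42),(.062,-.42),(.070,-.42),(.062,-.30),(.07,-.3)): print(n,R_,a,proj(l2w(p,[R_*np.sin(a),0,.08+R_*np.cos(a)]),d['K'],d['T']).round(1))
"
```

```text
top 0.062 0.42 [[494.3 198.6]]
top 0.062 -0.42 [[491.6 222.8]]
top 0.07 -0.42 [[492.8 223.5]]
top 0.062 -0.3 [[492.5 219.1]]
top 0.07 -0.3 [[493.7 219.3]]
scene 0.062 0.42 [[255.2 315. ]]
scene 0.062 -0.42 [[240.1 303.6]]
scene 0.07 -0.42 [[239.  300.3]]
scene 0.062 -0.3 [[242.1 304.2]]
scene 0.07 -0.3 [[241.2 301. ]]
```

```bash
python3 -c "
from h import *
d=[np.load('top.npz')]
im,K,T=grab('top')
p,e,n=icp([(im,K,T)],[(1,a,b) for m,a,b in PM if m&1],[.4331,-.1251,-.174],rng=(2,2,1.5,1.5)); print(p,e,n)
st(p[0],p[1],.022,90+np.degrees(p[2]))"
```

```text
[ 0.4331679  -0.12489889 -0.18205985] 0.3644003767378126 58
t 11.8 tcp [ 0.43   -0.2957  0.1964] phi 81.32 F [-0.2  0.1 -0.5] w 0.0513 j [ 0.06  0.26  0.51  1.96 -0.15  0.96  2.06]
  spin 1.75 then cm dx,dy,dz: [16.85 17.44  2.78]
```

Emit:
send_rows(plan=[[0,0,0,1.75,0.8],[5.6,2,0.9,0,0.8],[5.6,2,0.9,0,0.8],[5.65,2.4,1,0,0.8],[0,4,0,0,0.8],[0,4,0,0,0.8],[0,2,0,0,0.8],[0,1,0,0,0.8],[0,0,0,0,0.8]], force=30)

```text
clock: 12.92
tcp_pos: [0.4322, -0.1245, 0.0216]
orientation: [-1.29, -1.073, 1.074]
contact_force: [0.8, -0.3, 0.3]
grip_width: 0.0683
```

```bash
python3 -c "
from h import *
st(.4332,-.1249,.022,79.6)
im,K,T=grab('scene'); crop(im,200,180,340,320,4,'pics/h1.png',20)"
```

```text
t 12.93 tcp [ 0.4322 -0.1245  0.0216] phi 79.54 F [ 0.8 -0.3  0.3] w 0.0683 j [-0.13  0.43  0.32  2.24 -0.28  0.5   1.8 ]
  spin -0.06 then cm dx,dy,dz: [-0.03 -0.04 -0.1 ]
```

View pics/h1.png

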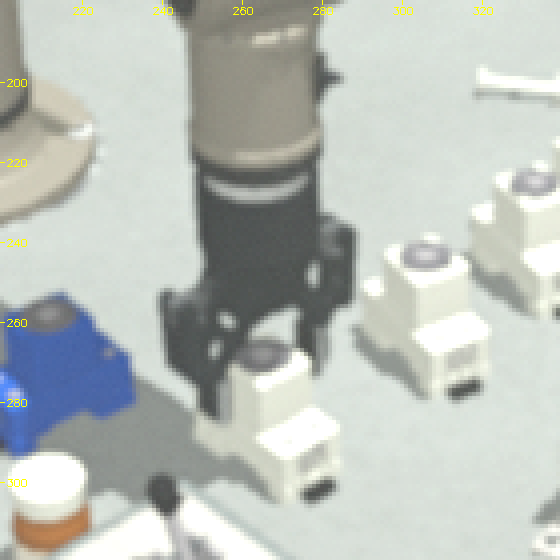

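Emit:
send_rows(plan=[[0,0,-0.1,0,0.3],[0,0,0,0,0.3],[0,0,0,0,0.3],[0,-2,0,0,0.3],[0,-4,0,0,0.3],[0,-4,0,-5,0.3],[0,-2,0,-10,0.3]])

```text
clock: 13.85
tcp_pos: [0.4335, -0.1246, 0.1437]
orientation: [-1.17, -1.273, 1.27]
contact_force: [1.1, 0.6, -3.1]
grip_width: 0.0419
```

```bash
cat >> h.py <<'E'
CHP=[.6528,.0878,.077]
E
python3 -c "
from h import *
q=l2w(CHP,[-.055,-.063,0])[0]; print(q)
st(q[0],q[1],.11,90+np.degrees(CHP[2]))
im,K,T=grab('scene'); crop(im,200,150,340,320,3.5,'pics/h2.png',20)"
```

```text
[0.60280917 0.02075585 0.        ]
t 13.85 tcp [ 0.4335 -0.1246  0.1437] phi 94.84 F [ 1.1  0.6 -3.1] w 0.0419 j [-0.2   0.2   0.38  2.16 -0.1   0.8   1.91]
  spin 0.43 then cm dx,dy,dz: [ 13.19   3.37 -18.  ]
```

View pics/h2.png

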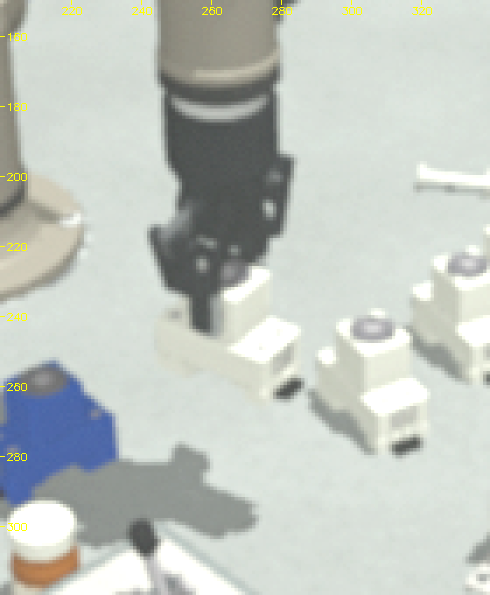

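Emit:
send_rows(plan=[[3.3,0,-4.5,0.4,0.3],[3.3,0,-4.5,0,0.3],[3.3,0,-4.5,0,0.3],[3.29,0,-4.5,0,0.3],[0,3.5,0,0,0.3],[0,2.6,0,0,0.3],[0,0,0,0,0.3]])

```text
clock: 14.78
tcp_pos: [0.6, 0.0202, 0.0779]
orientation: [-1.171, -1.256, 1.265]
contact_force: [-0.1, 0.8, -3.4]
grip_width: 0.0414
```

```bash
python3 -c "
from h import *
q=l2w(CHP,[-.055,-.063,0])[0]
st(q[0],q[1],.0616,90+np.degrees(CHP[2]))
im,K,T=grab('scene'); crop(im,300,170,440,320,4,'pics/h3.png',20)
im,K,T=grab('top'); crop(im,240,120,400,280,4,'pics/h4.png',20)"
```

```text
t 14.78 tcp [0.6    0.0202 0.0779] phi 94.06 F [-0.1  0.8 -3.4] w 0.0414 j [-0.35  0.53  0.28  1.86 -0.2   0.79  1.68]
  spin -0.35 then cm dx,dy,dz: [ 0.03  1.63 -0.28]
```

View pics/h3.png

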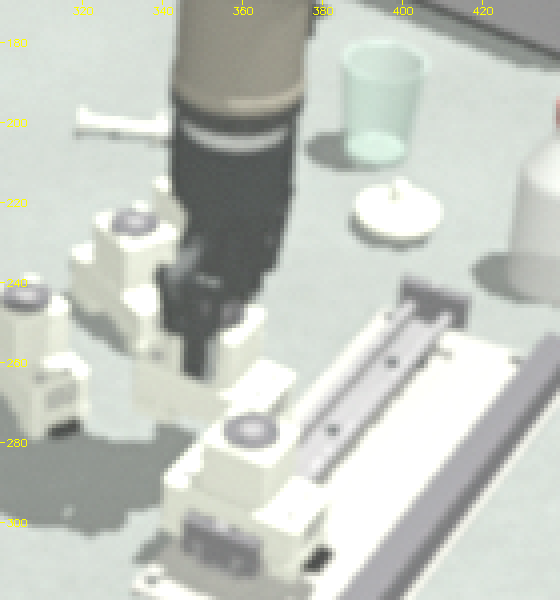

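View pics/h4.png

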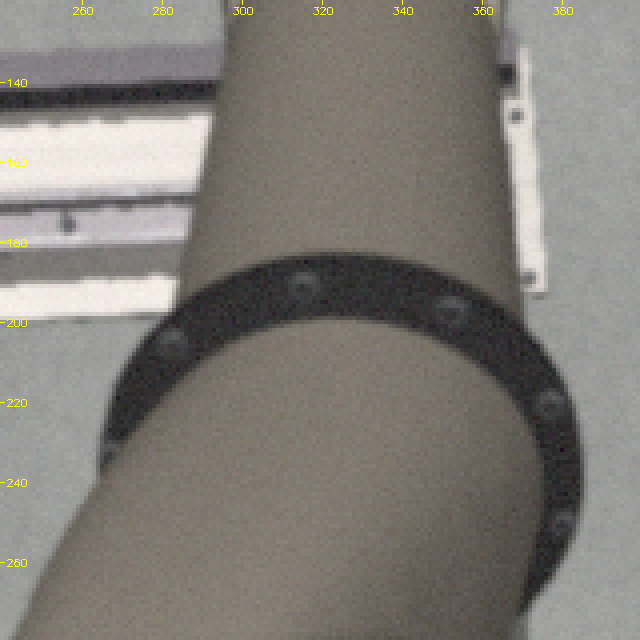

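Emit:
send_rows(plan=[[0,0.8,-0.28,-0.35,0.3],[0,0.5,0,0,0.3],[0,0.2,0,0,0.3],[0,0.2,0,0,0.3],[0,0,0,0,0.3]], force=22)

```text
clock: 15.5
tcp_pos: [0.6055, 0.0206, 0.0639]
orientation: [-1.171, -1.267, 1.267]
contact_force: [-0.7, -0.0, -2.3]
grip_width: 0.0416
```

```bash
python3 -c "
from h import *
q=l2w(CHP,[-.055,-.063,0])[0]
st(q[0],q[1],.0616,90+np.degrees(CHP[2]))"
```

```text
t 15.5 tcp [0.6055 0.0206 0.0639] phi 94.51 F [-0.7 -0.  -2.3] w 0.0416 j [-0.34  0.55  0.28  1.86 -0.21  0.76  1.69]
  spin 0.1 then cm dx,dy,dz: [0.03 0.23 0.27]
```

Emit:
send_rows(plan=[[0,0.2,0.2,0,0.3],[0,0.2,0,0,0.3],[0,0,0,0,0.3]])

```text
clock: 15.88
tcp_pos: [0.604, 0.0204, 0.0622]
orientation: [-1.171, -1.268, 1.266]
contact_force: [-7.0, -0.7, 16.2]
grip_width: 0.0417
```

```bash
python3 -c "
from h import *
q=l2w(CHP,[-.055,-.063,0])[0]
st(q[0],q[1],.0616,90+np.degrees(CHP[2]))"
```

```text
t 15.88 tcp [0.604  0.0204 0.0622] phi 94.5 F [-7.  -0.7 16.2] w 0.0417 j [-0.34  0.55  0.27  1.86 -0.21  0.75  1.7 ]
  spin 0.09 then cm dx,dy,dz: [0.05 0.06 0.12]
```

Emit:
send_rows(plan=[[0,0.14,0.26,0,0.3],[0,0.15,0.26,0,0.3],[0,0.15,0.26,0,0.3],[0,0.15,0.26,0,0.3],[0,0,0,0,0.3]], force=20)

```text
clock: 16.5
tcp_pos: [0.5951, 0.0197, 0.0555]
orientation: [-1.174, -1.27, 1.265]
contact_force: [0.2, -0.7, 6.3]
grip_width: 0.0416
```

```bash
python3 -c "
from h import *
st()
im,K,T=grab('scene'); crop(im,300,200,440,320,5,'pics/h5.png',20)"
```

```text
t 16.5 tcp [0.5951 0.0197 0.0555] phi 94.51 F [ 0.2 -0.7  6.3] w 0.0416 j [-0.34  0.55  0.27  1.89 -0.21  0.73  1.7 ]
```

View pics/h5.png

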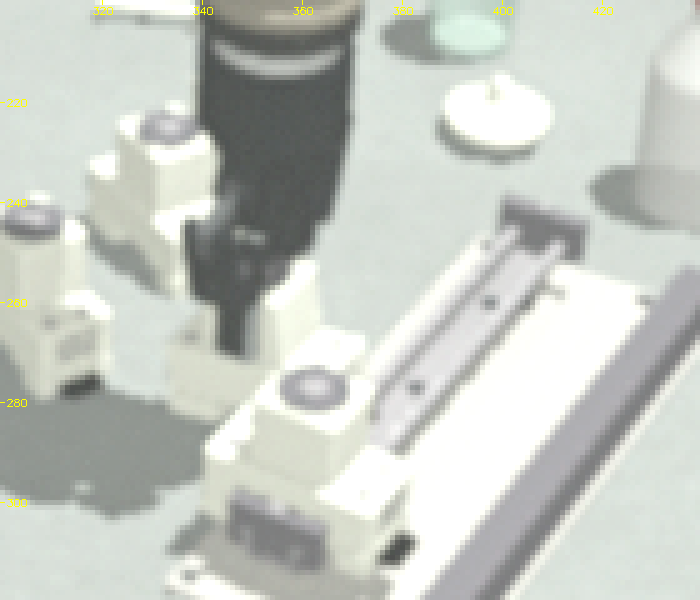

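Emit:
send_rows(plan=[[0,0.15,0.24,0,0.3],[0,0.15,0.24,0,0.3],[0,0.15,0.24,0,0.3],[0,0.15,0.22,0,0.3],[0,0,0,0,0.3]])

```text
clock: 17.18
tcp_pos: [0.5832, 0.0188, 0.0477]
orientation: [-1.17, -1.266, 1.268]
contact_force: [-0.1, 0.5, 3.8]
grip_width: 0.0415
```

```bash
python3 -c "
from h import *
st()
im,K,T=grab('scene'); crop(im,300,200,440,320,5,'pics/h6.png',20)"
```

```text
t 17.18 tcp [0.5832 0.0188 0.0477] phi 94.51 F [-0.1  0.5  3.8] w 0.0415 j [-0.34  0.54  0.27  1.92 -0.21  0.71  1.7 ]
```

View pics/h6.png

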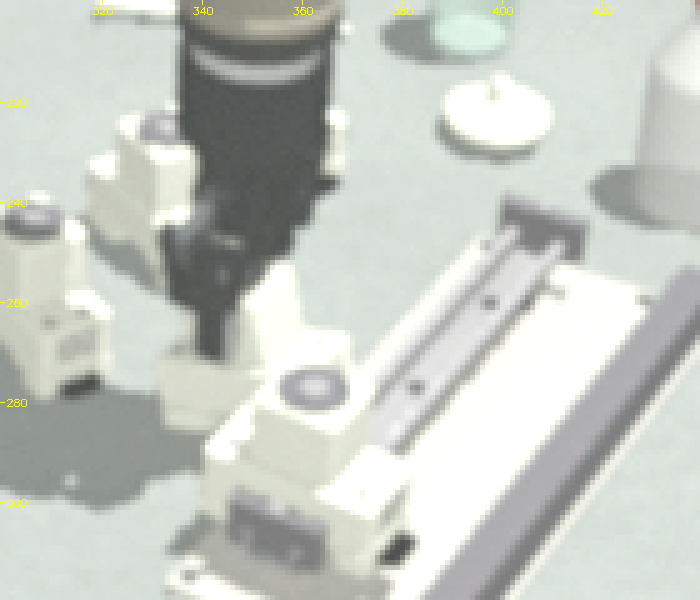

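Emit:
send_rows(plan=[[0,0.13,0.22,0,0.3],[0,0.13,0.22,0,0.3],[0,0.1,0.2,0,0.3],[0,-1,0,0,0.3],[0,-2,0,0,0.3],[0,0,0,0,0.3]])

```text
clock: 17.98
tcp_pos: [0.5775, 0.0184, 0.0752]
orientation: [-1.171, -1.268, 1.266]
contact_force: [-0.4, 1.1, -3.1]
grip_width: 0.0417
```

```bash
cat >> h.py <<'E'
def tl(th,gx,gz,G,box=None):
    pass
def loc():
    o=r.get_obs(); d=o["tcp_pos"]-np.array([CHP[0],CHP[1],0]); c,s=np.cos(CHP[2]),np.sin(CHP[2])
    print("  chassis x,y (mm)",np.round([1e3*(c*d[0]+s*d[1]),1e3*(-s*d[0]+c*d[1])],1),"z",round(1e3*d[2],1),"Fx",np.round(c*o["contact_force"][0]+s*o["contact_force"][1],1),"Fz",np.round(o["contact_force"][2],1))
def segsT(th,G,segs):
    # rotate module segs about grip point (0,*,.066) by th (about +y) and place grip at world G=(x,y,z), chassis yaw
    c,s=np.cos(th),np.sin(th)
    f=lambda P:(P[0]*c+(P[2]-.066)*s,P[1],-P[0]*s+(P[2]-.066)*c+G[2])
    return [(m,f(a),f(b)) for m,a,b in segs]
E
python3 -c "
from h import *
st(); loc()
o=r.get_obs(); G=o['tcp_pos']+[0,0,.0444]
im,K,T=grab('scene')
for th in (-.3,-.4,-.5):
    draw(im,K,T,[G[0],G[1],CHP[2]],segsT(th,G,PM),1,(310,190,410,290),4,f'pics/j{th}.png')
cv2.imwrite('pics/j.png',cv2.resize(np.hstack([cv2.imread(f'pics/j{t}.png') for t in(-.3,-.4,-.5)]),None,fx=.66,fy=.66))
"
```

```text
t 17.98 tcp [0.5775 0.0184 0.0752] phi 94.51 F [-0.4  1.1 -3.1] w 0.0417 j [-0.36  0.49  0.28  1.92 -0.2   0.75  1.69]
  chassis x,y (mm) [-80.4 -63.5] z 75.2 Fx -0.4 Fz -3.1
```

View pics/j.png

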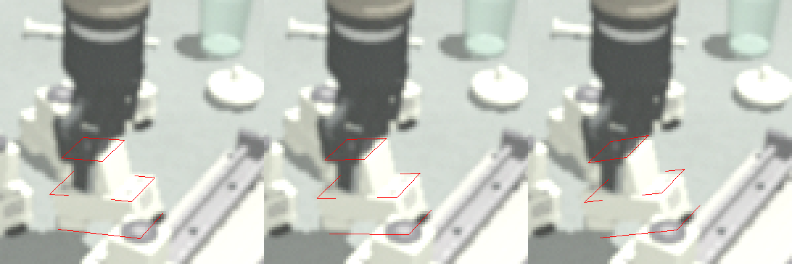

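```bash
python3 -c "
import cv2,numpy as np
a=cv2.imread('pics/j-0.4.png')
cv2.imwrite('pics/j2.png',np.hstack([cv2.resize(cv2.imread(f'pics/j{t}.png')[80:300,20:260],None,fx=1.6,fy=1.6) for t in(-.3,-.4)]))
"
```

```text
(no output)
```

View pics/j2.png

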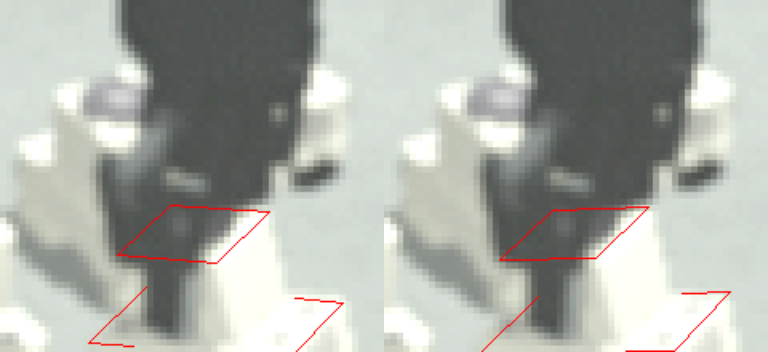

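Emit:
send_rows(plan=[[0,0,-2.4,0,0.3],[0,0,-2.44,0,0.3],[0,1,0,0,0.3],[0,0.8,0,0,0.3],[0,0.3,0,0,0.3],[0,0,0,0,0.3]])

```text
clock: 18.77
tcp_pos: [0.6248, 0.0221, 0.0529]
orientation: [-1.17, -1.266, 1.268]
contact_force: [0.2, -0.5, -2.0]
grip_width: 0.0416
```

```bash
python3 -c "
from h import *
st(); loc()
im,K,T=grab('scene'); crop(im,310,200,430,310,6,'pics/h7.png',20)"
```

```text
t 18.77 tcp [0.6248 0.0221 0.0529] phi 94.51 F [ 0.2 -0.5 -2. ] w 0.0416 j [-0.33  0.59  0.27  1.81 -0.22  0.77  1.7 ]
  chassis x,y (mm) [-32.9 -63.4] z 52.9 Fx 0.1 Fz -2.0
```

View pics/h7.png

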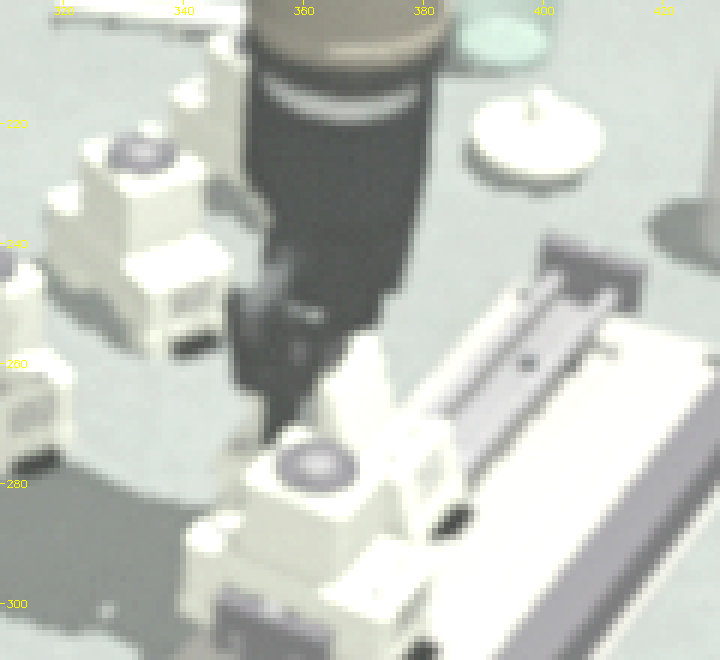

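Emit:
send_rows(plan=[[0,0,-0.4,0,0.3],[0,0,-0.3,0,0.3],[0,0,-0.2,0,0.3],[0,0,0,0,0.3]])

```text
clock: 19.32
tcp_pos: [0.6349, 0.0229, 0.0534]
orientation: [-1.171, -1.267, 1.267]
contact_force: [0.0, -0.2, -1.8]
grip_width: 0.042
```

```bash
python3 -c "
from h import *
st(); loc()"
```

```text
t 19.32 tcp [0.6349 0.0229 0.0534] phi 94.52 F [ 0.  -0.2 -1.8] w 0.042 j [-0.33  0.6   0.27  1.79 -0.22  0.78  1.7 ]
  chassis x,y (mm) [-22.9 -63.3] z 53.4 Fx 0.0 Fz -1.8
```

Emit:
send_rows(plan=[[0,0,-0.2,0,0.3],[0,0,-0.2,0,0.3],[0,0,0,0,0.3]])

```text
clock: 19.7
tcp_pos: [0.6388, 0.0232, 0.0534]
orientation: [-1.171, -1.267, 1.267]
contact_force: [-0.2, 0.1, -2.0]
grip_width: 0.0417
```

```bash
python3 -c "
from h import *
st(); loc()
im,K,T=grab('scene'); crop(im,310,200,430,310,6,'pics/h8.png',20)"
```

```text
t 19.7 tcp [0.6388 0.0232 0.0534] phi 94.52 F [-0.2  0.1 -2. ] w 0.0417 j [-0.33  0.61  0.27  1.78 -0.22  0.78  1.7 ]
  chassis x,y (mm) [-18.9 -63.3] z 53.4 Fx -0.2 Fz -2.0
```

View pics/h8.png

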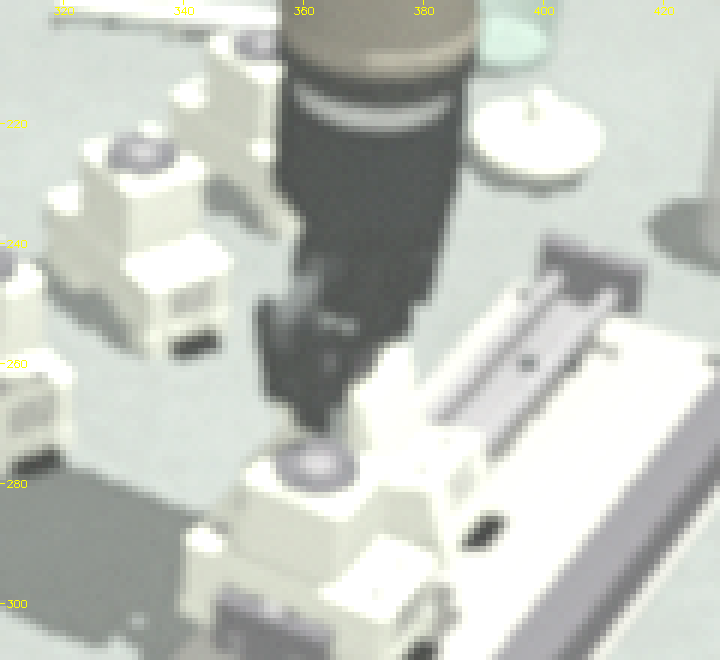

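Emit:
send_rows(plan=[[0,0,-0.2,0,0.3],[0,0,-0.2,0,0.3],[0,0,0,0,0.3]])

```text
clock: 20.12
tcp_pos: [0.6409, 0.0233, 0.0528]
orientation: [-1.168, -1.264, 1.269]
contact_force: [-5.1, 0.0, -0.4]
grip_width: 0.0418
```

```bash
python3 -c "
from h import *
st(); loc()"
```

```text
t 20.12 tcp [0.6409 0.0233 0.0528] phi 94.51 F [-5.1  0.  -0.4] w 0.0418 j [-0.33  0.61  0.27  1.77 -0.22  0.79  1.7 ]
  chassis x,y (mm) [-16.9 -63.4] z 52.8 Fx -5.1 Fz -0.4
```

Emit:
send_rows(plan=[[0,-0.2,0,0,0.3],[0,-0.1,0,0,0.3],[0,0,0,0,0.3]])

```text
clock: 20.5
tcp_pos: [0.6408, 0.0233, 0.0545]
orientation: [-1.168, -1.264, 1.269]
contact_force: [-1.4, -0.1, -19.7]
grip_width: 0.0419
```

```bash
python3 -c "
from h import *
st(); loc()"
```

```text
t 20.5 tcp [0.6408 0.0233 0.0545] phi 94.52 F [ -1.4  -0.1 -19.7] w 0.0419 j [-0.33  0.61  0.27  1.77 -0.22  0.79  1.7 ]
  chassis x,y (mm) [-16.9 -63.4] z 54.5 Fx -1.4 Fz -19.7
```

Emit:
send_rows(plan=[[0,0.25,-0.1,0,0.3],[0,0,-0.3,0,0.3],[0,0,-0.3,0,0.3],[0,0,-0.3,0,0.3],[0,0.05,-0.3,0,0.3],[0,0,0,0,0.3]])

```text
clock: 21.25
tcp_pos: [0.6548, 0.0244, 0.054]
orientation: [-1.169, -1.266, 1.267]
contact_force: [-8.0, -0.3, -4.2]
grip_width: 0.0418
```

```bash
python3 -c "
from h import *
st(); loc()"
```

```text
t 21.25 tcp [0.6548 0.0244 0.054 ] phi 94.5 F [-8.  -0.3 -4.2] w 0.0418 j [-0.32  0.63  0.27  1.74 -0.22  0.81  1.7 ]
  chassis x,y (mm) [ -2.8 -63.4] z 54.0 Fx -8.0 Fz -4.2
```

Emit:
send_rows(plan=[[0,0.1,-0.2,0,0.3],[0,0.15,-0.2,0,0.3],[0,0.2,-0.15,0,0.3],[0,0.2,-0.1,0,0.3],[0,0,0,0,0.3]])

```text
clock: 21.88
tcp_pos: [0.6641, 0.0251, 0.0501]
orientation: [-1.173, -1.27, 1.264]
contact_force: [-8.3, -0.6, 8.6]
grip_width: 0.0415
```

```bash
python3 -c "
from h import *
st(); loc()
im,K,T=grab('scene'); crop(im,310,200,430,310,6,'pics/h9.png',20)"
```

```text
t 21.88 tcp [0.6641 0.0251 0.0501] phi 94.5 F [-8.3 -0.6  8.6] w 0.0415 j [-0.32  0.65  0.27  1.72 -0.22  0.8   1.7 ]
  chassis x,y (mm) [  6.4 -63.3] z 50.1 Fx -8.3 Fz 8.6
```

View pics/h9.png

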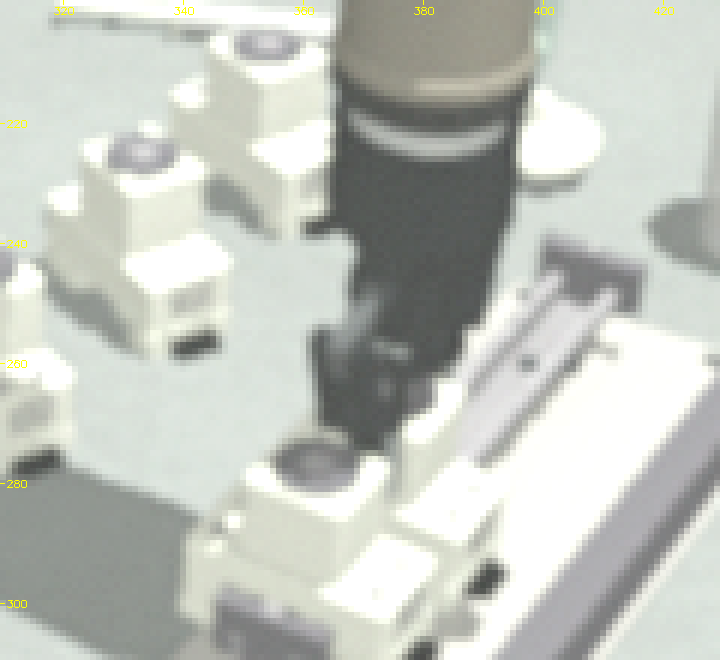

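Emit:
send_rows(plan=[[0,0,0,0,0.54],[0,0,0,0,0.54],[0,-2,0,0,0.54],[0,-3,0,0,0.54],[0,0,-3,0,0],[0,0,0,0,0],[0,0,0,0,0],[0,3,0,0,0],[0,1.5,0,0,0],[0,0,0,0,0]])

```text
clock: 23.18
tcp_pos: [0.6908, 0.0273, 0.0508]
orientation: [-1.169, -1.265, 1.268]
contact_force: [0.6, 0.8, -0.1]
grip_width: 0.0002
```

```bash
python3 -c "
from h import *
st(); loc()
im,K,T=grab('scene'); crop(im,310,200,430,310,6,'pics/h10.png',20)"
```

```text
t 23.18 tcp [0.6908 0.0273 0.0508] phi 94.51 F [ 0.6  0.8 -0.1] w 0.0002 j [-0.31  0.69  0.27  1.64 -0.23  0.85  1.7 ]
  chassis x,y (mm) [ 33.3 -63.3] z 50.8 Fx 0.6 Fz -0.1
```

View pics/h10.png

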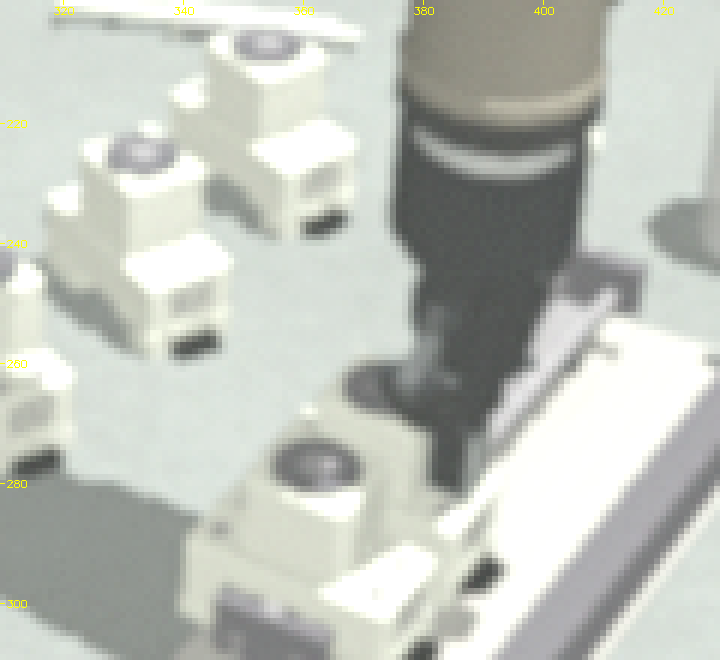

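Tip stands just over the foot shoulder; press.

Emit:
send_rows(plan=[[0,0.2,0,0,0],[0,0.2,0,0,0],[0,0.2,0,0,0],[0,0.1,0,0,0],[0,0,0,0,0]])

```text
clock: 23.85
tcp_pos: [0.6933, 0.0275, 0.0472]
orientation: [-1.173, -1.269, 1.265]
contact_force: [-1.4, -0.0, 11.0]
grip_width: 0.0002
```

```bash
python3 -c "
from h import *
st(); loc()"
```

```text
t 23.85 tcp [0.6933 0.0275 0.0472] phi 94.5 F [-1.4 -0.  11. ] w 0.0002 j [-0.31  0.69  0.27  1.64 -0.23  0.84  1.7 ]
  chassis x,y (mm) [ 35.7 -63.2] z 47.2 Fx -1.4 Fz 11.0
```

Emit:
send_rows(plan=[[0,0.2,0,0,0],[0,0.15,0,0,0],[0,0,0,0,0]])

```text
clock: 24.22
tcp_pos: [0.6957, 0.0276, 0.0464]
orientation: [-1.176, -1.273, 1.262]
contact_force: [-2.3, 0.5, 23.8]
grip_width: -0.0001
```

```bash
python3 -c "
from h import *
st(); loc()"
```

```text
t 24.23 tcp [0.6957 0.0276 0.0464] phi 94.5 F [-2.3  0.5 23.8] w -0.0001 j [-0.31  0.69  0.27  1.64 -0.23  0.83  1.7 ]
  chassis x,y (mm) [ 38.2 -63.3] z 46.4 Fx -2.3 Fz 23.8
```

Emit:
send_rows(plan=[[0,-3,0,0,0.8],[0,-5,0,0,0.8],[-4,0,4.5,5,0.8],[-4,0,4.5,5,0.8],[-4,0,4.5,5,0.8],[-4,0,4.5,5,0.8]])

```text
clock: 24.98
tcp_pos: [0.5034, -0.1238, 0.1217]
orientation: [-1.327, -1.006, 1.005]
contact_force: [-0.7, 0.0, -0.3]
grip_width: 0.0685
```

```bash
python3 - <<'E'
from h import *
st()
im,K,T=grab('top'); cv2.imwrite('pics/k0.png',im); np.savez('top2.npz',im=im,K=K,T=T)
crop(im,210,125,400,300,4,'pics/k1.png',20)
im2,K2,T2=grab('scene'); crop(im2,310,200,450,340,5,'pics/k2.png',20)
tp=[(1,a,b) for m,a,b in PM if m&1]
for nm,p0 in(("A",[.4432,.2625,-.3]),("B",[.452,.143,-.385]),("C",[.4469,.024,-.37])):
    print(nm,icp([(im,K,T)],tp,p0,rng=(3,2,2,1.5,1.5)))
S=[(1,(a[0],a[1],a[2]+.028),(b[0],b[1],b[2]+.028)) for m,a,b in tp]
for yy in(-.125,-.063):
    q=l2w(CHP,[0,yy,0])[0]; p,e,n=icp([(im,K,T)],S[:-1],[q[0],q[1],.077],rng=(2,2,1.5,1.5)); d=p[:2]-CHP[:2]; c,s=np.cos(CHP[2]),np.sin(CHP[2])
    print(yy,p.round(4),e,n,"chassis",np.round([c*d[0]+s*d[1],-s*d[0]+c*d[1]],4))
E
```

```text
t 24.98 tcp [ 0.5034 -0.1238  0.1217] phi 74.3 F [-0.7  0.  -0.3] w 0.0685 j [-0.23  0.35  0.43  2.04 -0.2   0.79  1.61]
A (array([ 0.44324368,  0.26185867, -0.29230541]), np.float64(0.2786866156636316), 58)
B (array([ 0.45196394,  0.14306511, -0.38427404]), np.float64(0.27703980603465617), 58)
C (array([ 0.44678806,  0.02432679, -0.36765157]), np.float64(0.27275384608494235), 59)
-0.125 [ 0.6621 -0.0376  0.0851] 0.44481552652413814 52 chassis [-0.0003 -0.1257]
-0.063 [0.6561 0.0253 0.1109] 0.39065285665489446 52 chassis [-0.0015 -0.0626]
```

View pics/k1.png

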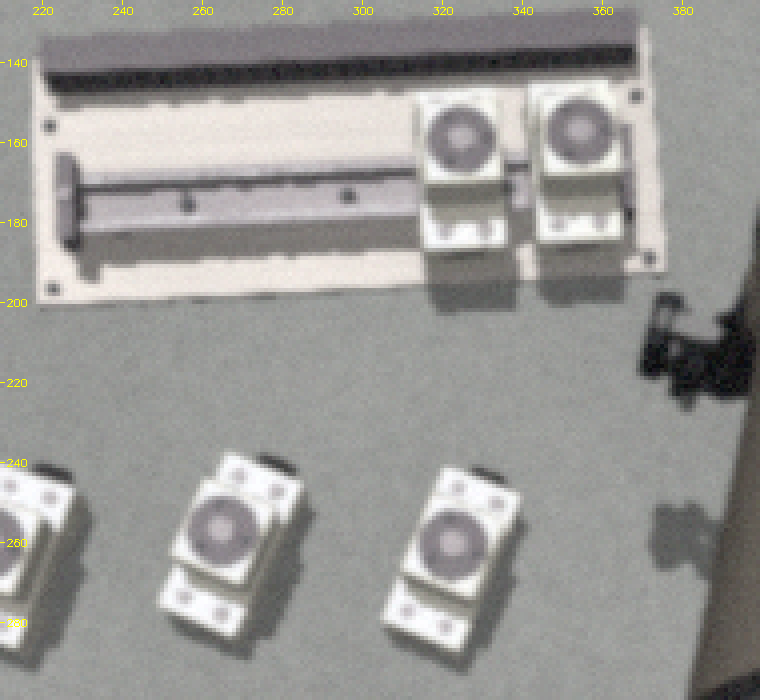

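View pics/k2.png

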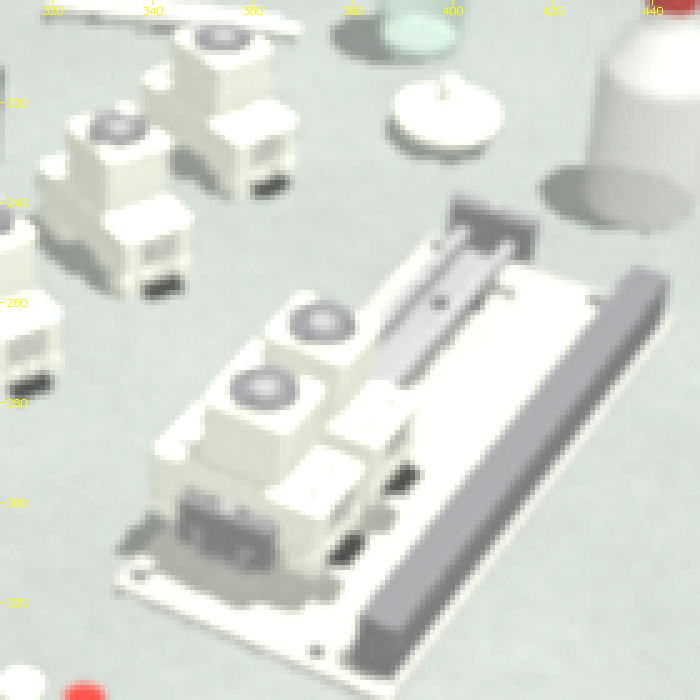

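```bash
python3 -c "
from h import *
st(.4468,.0243,.0216,68.93)"
```

```text
t 25.07 tcp [ 0.498  -0.1266  0.1211] phi 73.95 F [0.6 0.6 0.1] w 0.0682 j [-0.23  0.35  0.43  2.04 -0.2   0.8   1.61]
  spin 5.02 then cm dx,dy,dz: [12.24  9.95 10.21]
```

Emit:
send_rows(plan=[[0,0,0,5,0.8],[4,0,3.4,0,0.8],[4,0,3.4,0,0.8],[4.2,2,3.4,0,0.8],[0,3.5,0,0,0.8],[0,3,0,0,0.8],[0,1,0,0,0.8],[0,0,0,0,0.8]], force=30)

```text
clock: 26.08
tcp_pos: [0.4521, 0.0275, 0.0264]
orientation: [-1.357, -0.941, 0.942]
contact_force: [0.3, -0.3, 1.0]
grip_width: 0.068
```

```bash
python3 -c "
from h import *
st(.4468,.0243,.0216,68.93)"
```

```text
t 26.07 tcp [0.4521 0.0275 0.0264] phi 69.49 F [ 0.3 -0.3  1. ] w 0.068 j [-0.47  0.43  0.33  2.23 -0.27  0.52  1.28]
  spin 0.56 then cm dx,dy,dz: [-0.49  0.48  0.37]
```

Emit:
send_rows(plan=[[-0.49,0.48,0.37,0.56,0.8],[0,0,0,0,0.3],[0,0,0,0,0.3],[0,0,0,0,0.3]])

```text
clock: 26.58
tcp_pos: [0.4469, 0.0243, 0.0221]
orientation: [-1.361, -0.935, 0.934]
contact_force: [-0.9, -0.7, 7.4]
grip_width: 0.0418
```

```bash
python3 -c "
from h import *
q=l2w(CHP,[-.0545,-.001,0])[0]
st(); st(q[0],q[1],.09,94.5)"
```

```text
t 26.57 tcp [0.4469 0.0243 0.0221] phi 68.94 F [-0.9 -0.7  7.4] w 0.0418 j [-0.46  0.43  0.32  2.25 -0.28  0.5   1.28]
t 26.57 tcp [0.4469 0.0243 0.0221] phi 68.94 F [-0.9 -0.7  7.4] w 0.0418 j [-0.46  0.43  0.32  2.25 -0.28  0.5   1.28]
  spin -25.56 then cm dx,dy,dz: [  4.62  -6.79 -15.57]
```

Emit:
send_rows(plan=[[0,0,0,0,0.6],[0,-0.4,0,0,0.6],[0,0,0,0,0.3],[0,0,0,0,0.3],[0,0,0,0,0.3]])

```text
clock: 27.2
tcp_pos: [0.4472, 0.0246, 0.0261]
orientation: [-1.361, -0.935, 0.934]
contact_force: [-2.2, 0.6, 7.2]
grip_width: 0.0415
```

```bash
python3 -c "
from h import *
q=l2w(CHP,[-.0545,-.001,0])[0]
st(q[0],q[1],.09,94.5)"
```

```text
t 27.2 tcp [0.4472 0.0246 0.0261] phi 68.97 F [-2.2  0.6  7.2] w 0.0415 j [-0.47  0.42  0.33  2.25 -0.27  0.51  1.28]
  spin -25.53 then cm dx,dy,dz: [  4.6   -6.39 -15.54]
```

Emit:
send_rows(plan=[[0,-5,0,0,0.3],[0,-5,0,-8.5,0.3],[0,0,0,-8.5,0.3],[0,0,0,-8.5,0.3],[1.53,0,-5.2,0,0.3],[1.53,0,-5.2,0,0.3],[1.54,2,-5.2,0,0.3],[0,2.6,0,0,0.3],[0,0,0,0,0.3]])

```text
clock: 28.32
tcp_pos: [0.5962, 0.082, 0.0769]
orientation: [-1.168, -1.261, 1.271]
contact_force: [-1.2, -0.6, -2.2]
grip_width: 0.0412
```

```bash
python3 -c "
from h import *
q=l2w(CHP,[-.0545,-.001,0])[0]
st(q[0],q[1],.0661,94.5);loc()"
```

```text
t 28.32 tcp [0.5962 0.082  0.0769] phi 94.47 F [-1.2 -0.6 -2.2] w 0.0412 j [-0.47  0.53  0.3   1.86 -0.21  0.79  1.6 ]
  spin -0.03 then cm dx,dy,dz: [ 0.04  1.08 -0.23]
  chassis x,y (mm) [-56.8  -1.4] z 76.9 Fx -1.3 Fz -2.2
```

Emit:
send_rows(plan=[[0,0.6,0,0,0.3],[0,0.4,0,0,0.3],[0,0.2,0,0,0.3],[0,0,0,0,0.3]], force=20)

```text
clock: 28.82
tcp_pos: [0.5987, 0.0824, 0.0679]
orientation: [-1.172, -1.267, 1.266]
contact_force: [-0.6, -0.3, -1.7]
grip_width: 0.0414
```

```bash
python3 -c "
from h import *
st();loc()"
```

```text
t 28.82 tcp [0.5987 0.0824 0.0679] phi 94.45 F [-0.6 -0.3 -1.7] w 0.0414 j [-0.46  0.54  0.3   1.86 -0.22  0.77  1.6 ]
  chassis x,y (mm) [-54.3  -1.2] z 67.9 Fx -0.6 Fz -1.7
```

Emit:
send_rows(plan=[[0,0.2,0,0,0.3],[0,0.14,0.28,0,0.3],[0,0.15,0.28,0,0.3],[0,0.15,0.28,0,0.3],[0,0.15,0.27,0,0.3],[0,0.15,0.26,0,0.3],[0,0.15,0.25,0,0.3],[0,0.15,0.25,0,0.3],[0,0.14,0.24,0,0.3],[0,0.14,0.23,0,0.3],[0,0.14,0.23,0,0.3],[0,0,0,0,0.3]])

```text
clock: 30.32
tcp_pos: [0.5712, 0.0801, 0.05]
orientation: [-1.169, -1.263, 1.268]
contact_force: [-0.3, 0.1, -2.7]
grip_width: 0.0418
```

```bash
python3 -c "
from h import *
st();loc()"
```

```text
t 30.32 tcp [0.5712 0.0801 0.05  ] phi 94.46 F [-0.3  0.1 -2.7] w 0.0418 j [-0.47  0.53  0.29  1.93 -0.23  0.71  1.6 ]
  chassis x,y (mm) [-81.9  -1.4] z 50.0 Fx -0.3 Fz -2.7
```

```bash
python3 -c "
from h import *
im,K,T=grab('scene'); crop(im,310,180,430,290,6,'pics/l1.png',20)"
```

```text
(no output)
```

View pics/l1.png

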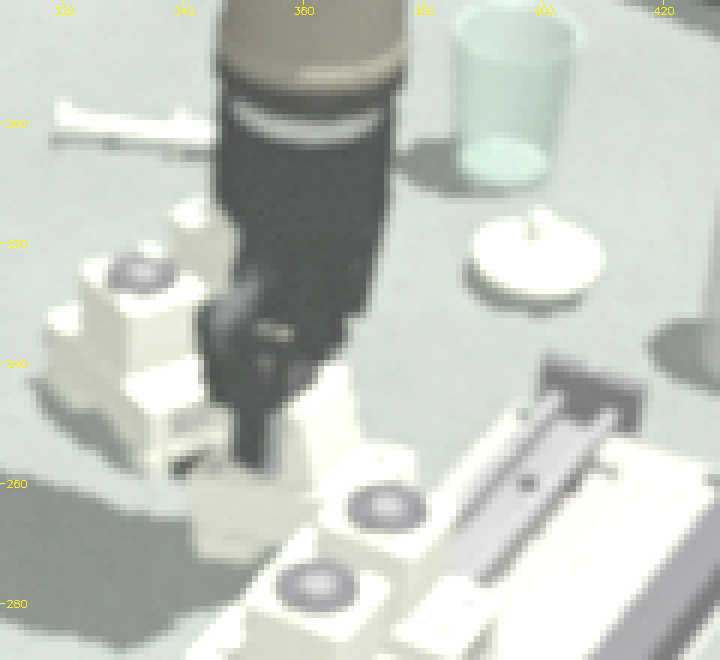

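Emit:
send_rows(plan=[[0,-0.6,0,0,0.3],[0,0,-1,0,0.3],[0,0.3,0,0,0.3],[0,0.15,0.1,0,0.3],[0,0.15,0.1,0,0.3],[0,0.1,0.1,0,0.3],[0,0,0,0,0.3]])

```text
clock: 31.25
tcp_pos: [0.5812, 0.0811, 0.0508]
orientation: [-1.173, -1.268, 1.265]
contact_force: [0.5, 1.1, 5.3]
grip_width: 0.0415
```

```bash
python3 -c "
from h import *
st();loc()"
```

```text
t 31.25 tcp [0.5812 0.0811 0.0508] phi 94.45 F [0.5 1.1 5.3] w 0.0415 j [-0.46  0.54  0.29  1.91 -0.23  0.71  1.61]
  chassis x,y (mm) [-71.9  -1.2] z 50.8 Fx 0.6 Fz 5.3
```

Emit:
send_rows(plan=[[0,0.15,0.2,0,0.3],[0,0,0,0,0.3],[0,-2.4,0,0,0.3],[0,0,-2,0,0.3],[0,0,-2.05,0,0.3],[0,1,0,0,0.3],[0,0.5,0,0,0.3],[0,0,0,0,0.3],[0,0,0,0,0.3]])

```text
clock: 32.38
tcp_pos: [0.6179, 0.0839, 0.0574]
orientation: [-1.171, -1.266, 1.267]
contact_force: [0.0, -0.2, -2.7]
grip_width: 0.0418
```

```bash
python3 -c "
from h import *
st();loc()"
```

```text
t 32.38 tcp [0.6179 0.0839 0.0574] phi 94.45 F [ 0.  -0.2 -2.7] w 0.0418 j [-0.45  0.58  0.29  1.82 -0.23  0.77  1.61]
  chassis x,y (mm) [-35.1  -1.2] z 57.4 Fx 0.0 Fz -2.7
```

Emit:
send_rows(plan=[[0,0.06,-0.4,0,0.3],[0,0,-0.4,0,0.3],[0,0,-0.3,0,0.3],[0,0,-0.2,0,0.3],[0,0,-0.2,0,0.3],[0,0,0,0,0.3]])

```text
clock: 33.12
tcp_pos: [0.6317, 0.0849, 0.0563]
orientation: [-1.169, -1.263, 1.268]
contact_force: [-4.8, -0.3, -1.8]
grip_width: 0.0414
```

```bash
python3 -c "
from h import *
st();loc()"
```

```text
t 33.12 tcp [0.6317 0.0849 0.0563] phi 94.46 F [-4.8 -0.3 -1.8] w 0.0414 j [-0.44  0.61  0.29  1.78 -0.23  0.79  1.61]
  chassis x,y (mm) [-21.3  -1.2] z 56.3 Fx -4.8 Fz -1.8
```

Emit:
send_rows(plan=[[0,-0.2,0,0,0.3],[0,-0.1,0,0,0.3],[0,0,0,0,0.3]])

```text
clock: 33.5
tcp_pos: [0.6316, 0.0849, 0.0579]
orientation: [-1.169, -1.263, 1.269]
contact_force: [-1.4, -1.0, -21.0]
grip_width: 0.0411
```

```bash
python3 -c "
from h import *
st();loc()"
```

```text
t 33.5 tcp [0.6316 0.0849 0.0579] phi 94.47 F [ -1.4  -1.  -21. ] w 0.0411 j [-0.44  0.6   0.29  1.78 -0.23  0.79  1.61]
  chassis x,y (mm) [-21.3  -1.3] z 57.9 Fx -1.5 Fz -21.0
```

Hooked. Rock it.

Emit:
send_rows(plan=[[0,0.25,-0.1,0,0.3],[0,0,-0.3,0,0.3],[0,0,-0.3,0,0.3],[0,0,-0.3,0,0.3],[0,0,-0.3,0,0.3],[0,0.05,-0.3,0,0.3],[0,0.05,-0.3,0,0.3],[0,0,0,0,0.3]])

```text
clock: 34.5
tcp_pos: [0.6527, 0.0865, 0.057]
orientation: [-1.172, -1.266, 1.266]
contact_force: [-4.6, 0.2, -2.8]
grip_width: 0.0417
```

```bash
python3 -c "
from h import *
st();loc()"
```

```text
t 34.5 tcp [0.6527 0.0865 0.057 ] phi 94.45 F [-4.6  0.2 -2.8] w 0.0417 j [-0.43  0.63  0.29  1.73 -0.24  0.81  1.62]
  chassis x,y (mm) [-0.2 -1.2] z 57.0 Fx -4.6 Fz -2.8
```

Emit:
send_rows(plan=[[0,0.15,-0.2,0,0.3],[0,0.2,-0.15,0,0.3],[0,0.2,-0.1,0,0.3],[0,0,0,0,0.3]])

```text
clock: 35.0
tcp_pos: [0.6584, 0.087, 0.0539]
orientation: [-1.173, -1.269, 1.264]
contact_force: [-9.8, -1.0, 16.5]
grip_width: 0.0417
```

```bash
python3 -c "
from h import *
st();loc()"
```

```text
t 35.0 tcp [0.6584 0.087  0.0539] phi 94.44 F [-9.8 -1.  16.5] w 0.0417 j [-0.43  0.64  0.29  1.72 -0.24  0.81  1.62]
  chassis x,y (mm) [ 5.5 -1.2] z 53.9 Fx -9.9 Fz 16.5
```

Now open, go up, shift to the foot shoulder (+30 mm), press.

Emit:
send_rows(plan=[[0,0,0,0,0.54],[0,0,0,0,0.54],[0,-2,0,0,0.54],[0,-3,0,0,0.54],[0,0,-2.9,0,0],[0,0,0,0,0],[0,0,0,0,0],[0,3.5,0,0,0],[0,1.5,0,0,0],[0,0.2,0,0,0],[0,0,0,0,0]])

```text
clock: 36.38
tcp_pos: [0.6855, 0.0891, 0.0492]
orientation: [-1.171, -1.266, 1.266]
contact_force: [1.2, 0.9, -0.8]
grip_width: 0.0001
```

```bash
python3 -c "
from h import *
st();loc()"
```

```text
t 36.38 tcp [0.6855 0.0891 0.0492] phi 94.45 F [ 1.2  0.9 -0.8] w 0.0001 j [-0.42  0.69  0.29  1.65 -0.25  0.84  1.62]
  chassis x,y (mm) [32.7 -1.2] z 49.2 Fx 1.2 Fz -0.8
```

Emit:
send_rows(plan=[[0,0.2,-0.2,0,0],[0,0.2,0,0,0],[0,0.2,0,0,0],[0,0.15,0,0,0],[0,0,0,0,0]])

```text
clock: 37.0
tcp_pos: [0.6922, 0.0897, 0.0472]
orientation: [-1.177, -1.274, 1.26]
contact_force: [0.4, 0.5, 24.4]
grip_width: -0.0
```

```bash
python3 -c "
from h import *
st();loc()"
```

```text
t 37.0 tcp [0.6922 0.0897 0.0472] phi 94.44 F [ 0.4  0.5 24.4] w -0.0 j [-0.41  0.7   0.29  1.64 -0.25  0.83  1.63]
  chassis x,y (mm) [39.5 -1.1] z 47.2 Fx 0.4 Fz 24.4
```

Emit:
send_rows(plan=[[0,-3,0,0,0.8],[0,-5,0,0,0.8],[-4,0,4.5,5,0.8],[-4,0,4.5,5,0.8],[-4,0,4.5,5,0.8],[-4,0,4.5,5,0.8]])

```text
clock: 37.75
tcp_pos: [0.4981, -0.0616, 0.1216]
orientation: [-1.326, -1.004, 1.004]
contact_force: [0.6, -0.4, 0.6]
grip_width: 0.0687
```

```bash
cat > look.py <<'E'
from h import *
import sys
st()
im,K,T=grab('top')
crop(im,210,125,400,300,4,f'pics/{sys.argv[1]}t.png',20)
im2,K2,T2=grab('scene'); crop(im2,310,200,450,340,5,f'pics/{sys.argv[1]}s.png',20)
tp=[(1,a,b) for m,a,b in PM if m&1]
for nm,p0 in(("A",[.4432,.262,-.295]),("B",[.452,.143,-.384])):
    p,e,n=icp([(im,K,T)],tp,p0,rng=(3,2,2,1.5,1.5)); print(nm,p.round(4),round(e,2),n,"phi",round(90+np.degrees(p[2]),1))
N=boxsegs(-.023,.023,-.021,.021,.108,1)+[(1,(-.046,.023,.068),(-.046,-.023,.068))]
for yy in(-.125,-.063,-.001,.0605,.1225):
    q=l2w(CHP,[0,yy,0])[0]; p,e,n=icp([(im,K,T)],N,[q[0],q[1],.077],rng=(2,2,1.5,1.5)); d=p[:2]-CHP[:2]; c,s=np.cos(CHP[2]),np.sin(CHP[2])
    print(yy,p.round(4),round(e,2),n,"chassis",np.round([c*d[0]+s*d[1],-s*d[0]+c*d[1]],4))
E
python3 look.py m
```

```text
t 37.75 tcp [ 0.4981 -0.0616  0.1216] phi 74.23 F [ 0.6 -0.4  0.6] w 0.0687 j [-0.37  0.33  0.45  2.07 -0.2   0.78  1.49]
A [ 0.4432  0.2622 -0.3003] 0.27 58 phi 72.8
B [ 0.4522  0.1433 -0.3785] 0.34 58 phi 68.3
-0.125 [ 0.6663 -0.0362  0.2472] 0.89 29 chassis [ 0.0039 -0.1246]
-0.063 [0.6568 0.025  0.0448] 0.69 34 chassis [-0.0008 -0.0629]
-0.001 [0.6525 0.0822 0.0514] 0.64 33 chassis [-0.0007 -0.0056]
0.0605 [-2.999  44.6485  0.081 ] nan 0 chassis [-0.2132 44.7096]
0.1225 [ 0.6458  0.2139 -0.0682] 0.54 25 chassis [0.0027 0.1263]
  return _methods._mean(a, axis=axis, dtype=dtype,
  ret = ret.dtype.type(ret / rcount)
```

View pics/mt.png

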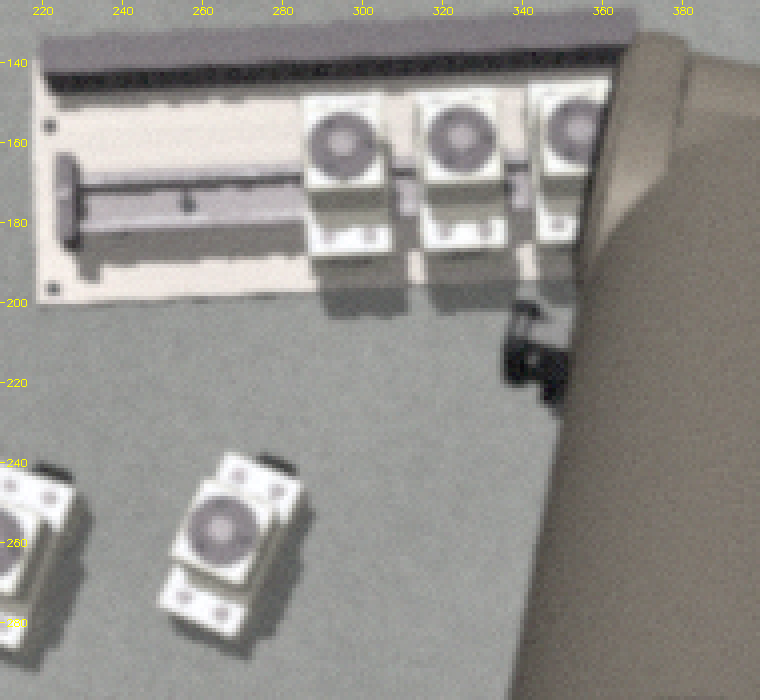

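View pics/ms.png

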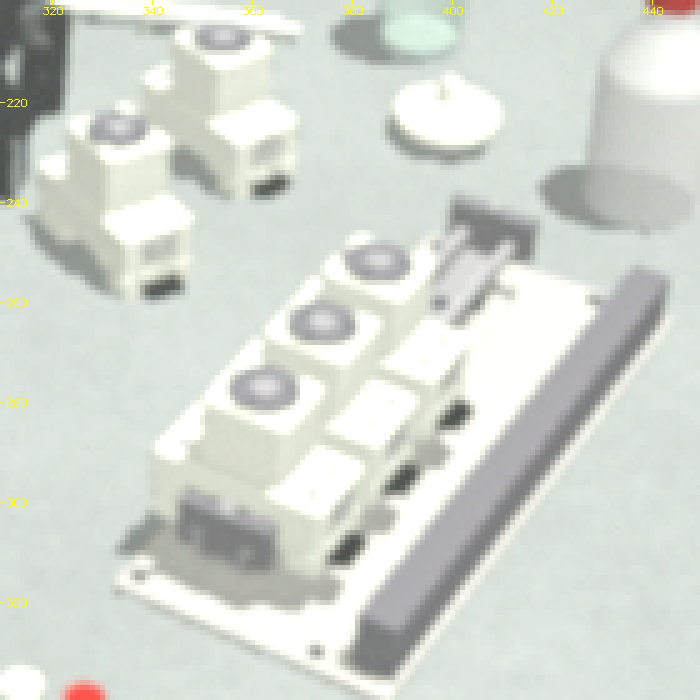

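```bash
python3 -c "
from h import *
st(.4522,.1433,.0261,68.4)"
```

```text
t 37.85 tcp [ 0.4927 -0.0642  0.1207] phi 73.94 F [ 0.8 -0.4 -0.1] w 0.0681 j [-0.37  0.33  0.46  2.08 -0.2   0.79  1.5 ]
  spin 5.54 then cm dx,dy,dz: [17.81  9.46 11.41]
```

Emit:
send_rows(plan=[[0,0,0,5.5,0.8],[4.5,0,2.85,0,0.8],[4.5,0,2.85,0,0.8],[4.5,1,2.85,0,0.8],[4.3,3,2.85,0,0.8],[0,3,0,0,0.8],[0,2,0,0,0.8],[0,0,0,0,0.8],[0,0,0,0,0.8]], force=30)

```text
clock: 38.98
tcp_pos: [0.4584, 0.1469, 0.0321]
orientation: [-1.361, -0.935, 0.934]
contact_force: [-0.0, -0.0, 0.6]
grip_width: 0.0682
```

```bash
python3 -c "
from h import *
st(.4522,.1433,.0261,68.4)"
```

```text
t 38.98 tcp [0.4584 0.1469 0.0321] phi 68.94 F [-0.  -0.   0.6] w 0.0682 j [-0.72  0.45  0.34  2.17 -0.27  0.56  1.03]
  spin 0.54 then cm dx,dy,dz: [-0.56  0.6   0.44]
```

Emit:
send_rows(plan=[[-0.56,0.6,0.44,0.54,0.8],[0,0,0,0,0.3],[0,0,0,0,0.3],[0,0,0,0,0.3]])

```text
clock: 39.48
tcp_pos: [0.4517, 0.1432, 0.0257]
orientation: [-1.364, -0.927, 0.927]
contact_force: [-2.0, -0.9, 5.4]
grip_width: 0.0417
```

```bash
python3 -c "
from h import *
q=l2w(CHP,[-.0545,.0608,0])[0]
st(q[0],q[1],.09,94.5)"
```

```text
t 39.48 tcp [0.4517 0.1432 0.0257] phi 68.41 F [-2.  -0.9  5.4] w 0.0417 j [-0.71  0.45  0.33  2.19 -0.28  0.54  1.03]
  spin -26.09 then cm dx,dy,dz: [ -1.01  -6.43 -14.17]
```

Emit:
send_rows(plan=[[0,-5,0,0,0.3],[0,-5,0,-8.7,0.3],[0,0,0,-8.7,0.3],[0,0,0,-8.7,0.3],[-0.33,0,-4.7,0,0.3],[-0.34,0,-4.7,0,0.3],[-0.34,2,-4.77,0,0.3],[0,2.6,0,0,0.3],[0,1,0,0,0.3],[0,0,0,0,0.3]])

```text
clock: 40.72
tcp_pos: [0.5926, 0.1442, 0.0686]
orientation: [-1.169, -1.265, 1.269]
contact_force: [-0.1, -0.2, -2.9]
grip_width: 0.0415
```

```bash
python3 -c "
from h import *
q=l2w(CHP,[-.0545,.0608,0])[0]
st(q[0],q[1],.0657,94.4);loc()"
```

```text
t 40.73 tcp [0.5926 0.1442 0.0686] phi 94.53 F [-0.1 -0.2 -2.9] w 0.0415 j [-0.57  0.55  0.31  1.85 -0.23  0.78  1.51]
  spin 0.13 then cm dx,dy,dz: [-0.01  0.29 -0.12]
  chassis x,y (mm) [-55.7  60.9] z 68.6 Fx -0.1 Fz -2.9
```

Emit:
send_rows(plan=[[0,0.25,0.05,0,0.3],[0,0.14,0.22,0,0.3],[0,0.15,0.22,0,0.3],[0,0.15,0.2,0,0.3],[0,0.15,0.2,0,0.3],[0,0.15,0.2,0,0.3],[0,0.15,0.2,0,0.3],[0,0.15,0.18,0,0.3],[0,0.15,0.17,0,0.3],[0,0.15,0.17,0,0.3],[0,0.2,0.17,0,0.3],[0,0,0,0,0.3]], force=20)

```text
clock: 42.22
tcp_pos: [0.5753, 0.1433, 0.0529]
orientation: [-1.172, -1.27, 1.265]
contact_force: [-1.7, -0.1, 5.8]
grip_width: 0.0417
```

```bash
python3 -c "
from h import *
st();loc()"
```

```text
t 42.23 tcp [0.5753 0.1433 0.0529] phi 94.52 F [-1.7 -0.1  5.8] w 0.0417 j [-0.58  0.55  0.3   1.9  -0.24  0.72  1.51]
  chassis x,y (mm) [-73.   61.3] z 52.9 Fx -1.7 Fz 5.8
```

Emit:
send_rows(plan=[[0,0.15,0.1,0,0.3],[0,0.15,0.1,0,0.3],[0,0.15,0.1,0,0.3],[0,0,0,0,0.3]])

```text
clock: 42.72
tcp_pos: [0.5714, 0.143, 0.0482]
orientation: [-1.171, -1.268, 1.266]
contact_force: [-3.3, -0.0, 6.0]
grip_width: 0.0413
```

```bash
python3 -c "
from h import *
st();loc()"
```

```text
t 42.73 tcp [0.5714 0.143  0.0482] phi 94.52 F [-3.3 -0.   6. ] w 0.0413 j [-0.58  0.55  0.3   1.91 -0.24  0.71  1.51]
  chassis x,y (mm) [-76.9  61.3] z 48.2 Fx -3.3 Fz 6.0
```

Emit:
send_rows(plan=[[0,-2.7,0,0,0.3],[0,0,-2.1,0,0.3],[0,0,-2.1,0,0.3],[0,1.2,0,0,0.3],[0,0.6,0,0,0.3],[0,0,0,0,0.3],[0,0,0,0,0.3]])

```text
clock: 43.6
tcp_pos: [0.6125, 0.1458, 0.056]
orientation: [-1.171, -1.267, 1.267]
contact_force: [-0.2, -1.0, -2.2]
grip_width: 0.0419
```

```bash
python3 -c "
from h import *
st();loc()"
```

```text
t 43.6 tcp [0.6125 0.1458 0.056 ] phi 94.52 F [-0.2 -1.  -2.2] w 0.0419 j [-0.55  0.6   0.3   1.8  -0.24  0.78  1.52]
  chassis x,y (mm) [-35.7  60.9] z 56.0 Fx -0.3 Fz -2.2
```

Emit:
send_rows(plan=[[0,0,-0.4,0,0.3],[0,0,-0.4,0,0.3],[0,0,-0.3,0,0.3],[0,0,-0.2,0,0.3],[0,0,-0.2,0,0.3],[0,0,0,0,0.3]])

```text
clock: 44.35
tcp_pos: [0.6281, 0.147, 0.056]
orientation: [-1.171, -1.267, 1.267]
contact_force: [0.1, 0.4, -3.7]
grip_width: 0.0414
```

```bash
python3 -c "
from h import *
st();loc()"
```

```text
t 44.35 tcp [0.6281 0.147  0.056 ] phi 94.51 F [ 0.1  0.4 -3.7] w 0.0414 j [-0.54  0.62  0.3   1.77 -0.24  0.8   1.53]
  chassis x,y (mm) [-20.1  60.9] z 56.0 Fx 0.1 Fz -3.7
```

Emit:
send_rows(plan=[[0,0,-0.2,0,0.3],[0,0,-0.2,0,0.3],[0,0,0,0,0.3]])

```text
clock: 44.72
tcp_pos: [0.63, 0.1472, 0.0554]
orientation: [-1.168, -1.264, 1.269]
contact_force: [-5.1, -0.2, -0.8]
grip_width: 0.0417
```

```bash
python3 -c "
from h import *
st();loc()
im,K,T=grab('scene'); crop(im,330,170,450,280,6,'pics/n1.png',20)"
```

```text
t 44.73 tcp [0.63   0.1472 0.0554] phi 94.52 F [-5.1 -0.2 -0.8] w 0.0417 j [-0.54  0.62  0.3   1.76 -0.24  0.8   1.53]
  chassis x,y (mm) [-18.2  60.9] z 55.4 Fx -5.1 Fz -0.8
```

View pics/n1.png

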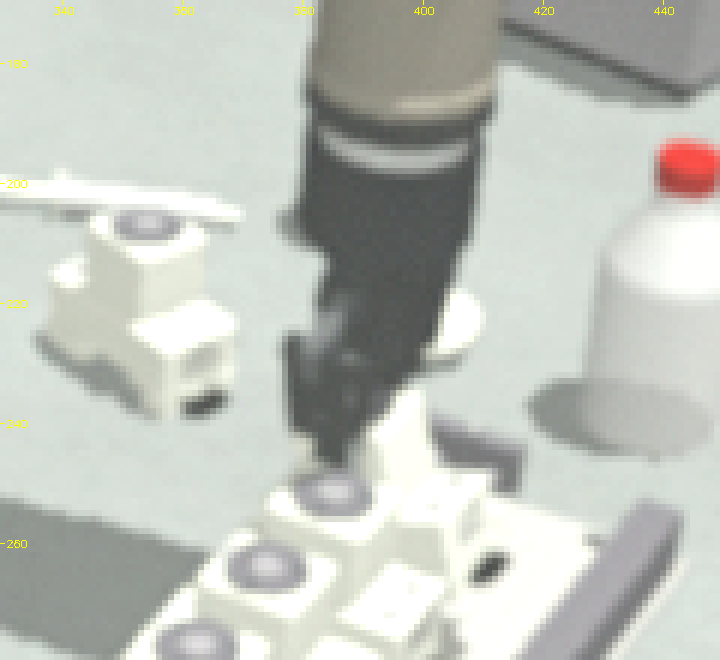

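Emit:
send_rows(plan=[[0,-0.2,0,0,0.3],[0,-0.1,0,0,0.3],[0,0,0,0,0.3]])

```text
clock: 45.15
tcp_pos: [0.63, 0.1471, 0.0571]
orientation: [-1.169, -1.264, 1.27]
contact_force: [-3.8, 1.1, -18.7]
grip_width: 0.0416
```

```bash
python3 -c "
from h import *
st();loc()"
```

```text
t 45.15 tcp [0.63   0.1471 0.0571] phi 94.53 F [ -3.8   1.1 -18.7] w 0.0416 j [-0.54  0.62  0.3   1.76 -0.24  0.81  1.53]
  chassis x,y (mm) [-18.2  60.9] z 57.1 Fx -3.7 Fz -18.7
```

Hooked again; rock.

Emit:
send_rows(plan=[[0,0.25,-0.1,0,0.3],[0,0,-0.3,0,0.3],[0,0,-0.3,0,0.3],[0,0,-0.3,0,0.3],[0,0,-0.3,0,0.3],[0,0.05,-0.3,0,0.3],[0,0.1,-0.3,0,0.3],[0,0.15,-0.2,0,0.3],[0,0.2,-0.1,0,0.3],[0,0.15,-0.1,0,0.3],[0,0,0,0,0.3]])

```text
clock: 46.52
tcp_pos: [0.6569, 0.1493, 0.0536]
orientation: [-1.173, -1.27, 1.264]
contact_force: [-9.6, -0.8, 9.6]
grip_width: 0.0416
```

```bash
python3 -c "
from h import *
st();loc()
im,K,T=grab('scene'); crop(im,330,170,450,280,6,'pics/n2.png',20)"
```

```text
t 46.52 tcp [0.6569 0.1493 0.0536] phi 94.49 F [-9.6 -0.8  9.6] w 0.0416 j [-0.52  0.66  0.3   1.7  -0.25  0.82  1.54]
  chassis x,y (mm) [ 8.8 61. ] z 53.6 Fx -9.6 Fz 9.6
```

View pics/n2.png

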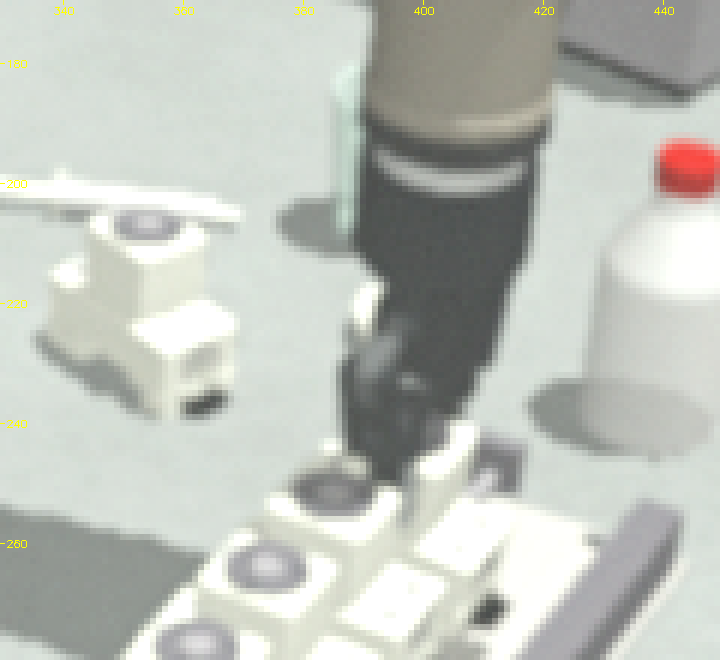

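Emit:
send_rows(plan=[[0,0,0,0,0.54],[0,0,0,0,0.54],[0,-2,0,0,0.54],[0,-3,0,0,0.54],[0,0,-2.7,0,0],[0,0,0,0,0],[0,0,0,0,0],[0,3.5,0,0,0],[0,1.5,0,0,0],[0,0.2,0,0,0],[0,0,0,0,0]])

```text
clock: 47.95
tcp_pos: [0.6817, 0.1513, 0.0486]
orientation: [-1.171, -1.267, 1.267]
contact_force: [-0.1, -0.1, 4.1]
grip_width: 0.0003
```

```bash
python3 -c "
from h import *
st();loc()"
```

```text
t 47.95 tcp [0.6817 0.1513 0.0486] phi 94.52 F [-0.1 -0.1  4.1] w 0.0003 j [-0.51  0.7   0.3   1.63 -0.26  0.85  1.54]
  chassis x,y (mm) [33.7 61.1] z 48.6 Fx -0.1 Fz 4.1
```

Emit:
send_rows(plan=[[0,0.2,-0.1,0,0],[0,0.2,0,0,0],[0,0.2,0,0,0],[0,0,0,0,0]])

```text
clock: 48.45
tcp_pos: [0.6877, 0.1519, 0.0473]
orientation: [-1.177, -1.275, 1.26]
contact_force: [1.7, 0.0, 21.0]
grip_width: 0.0001
```

```bash
python3 -c "
from h import *
st();loc()"
```

```text
t 48.45 tcp [0.6877 0.1519 0.0473] phi 94.49 F [ 1.7  0.  21. ] w 0.0001 j [-0.51  0.71  0.3   1.62 -0.26  0.84  1.55]
  chassis x,y (mm) [39.7 61.3] z 47.3 Fx 1.7 Fz 21.0
```

Emit:
send_rows(plan=[[0,0.2,0.1,0,0],[0,0,0,0,0],[0,-3,0,0,0.8],[0,-5,0,0,0.8],[-4,0,4.5,5,0.8],[-4,0,4.5,5,0.8],[-4,0,4.5,5,0.8],[-4,0,4.5,5,0.8],[0,0,0,0,0.8]])

```text
clock: 49.58
tcp_pos: [0.4889, -0.0013, 0.1193]
orientation: [-1.323, -1.0, 1.007]
contact_force: [0.4, -0.2, -0.4]
grip_width: 0.0683
```

```bash
python3 look.py o 2>/dev/null
```

```text
t 49.58 tcp [ 0.4889 -0.0013  0.1193] phi 74.2 F [ 0.4 -0.2 -0.4] w 0.0683 j [-0.51  0.32  0.47  2.1  -0.2   0.77  1.37]
A [ 0.4433  0.2622 -0.2993] 0.27 58 phi 72.9
B [ 0.452  0.143 -0.384] nan 0 phi 68.0
-0.125 [-2.9565 47.4671 -3.0644] nan 0 chassis [4.60000e-02 4.75165e+01]
-0.063 [0.6632 0.0334 0.0043] 0.9 13 chassis [ 0.0062 -0.055 ]
-0.001 [0.6524 0.0831 0.0225] 0.71 33 chassis [-0.0008 -0.0046]
0.0605 [0.6475 0.148  0.0658] 0.52 33 chassis [-0.0007  0.0605]
0.1225 [ 0.6455  0.2143 -0.0573] 0.68 26 chassis [0.0024 0.1267]
```

View pics/ot.png

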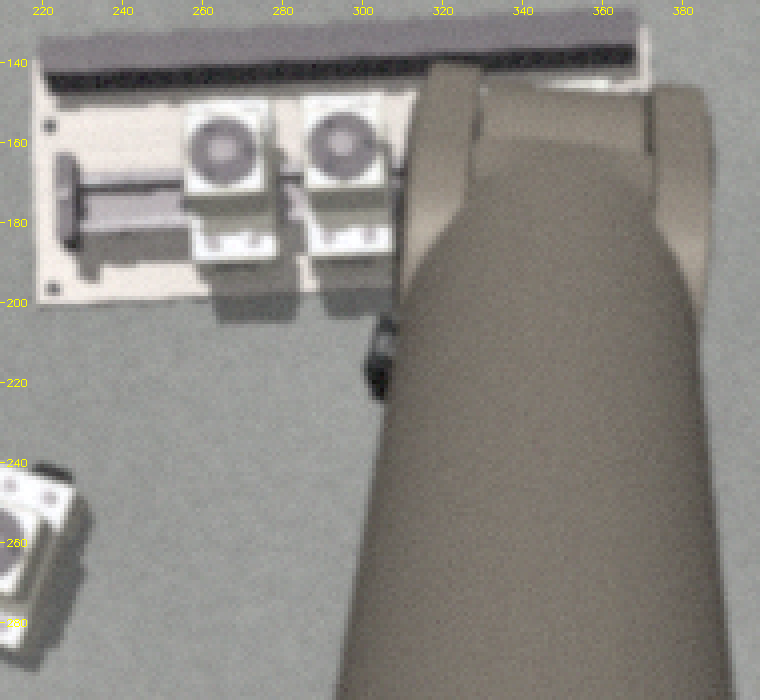

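View pics/os.png

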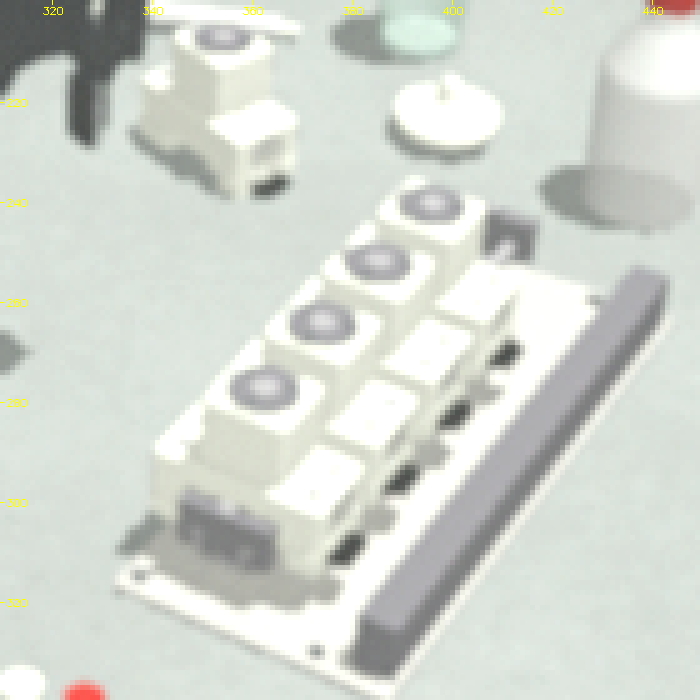

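```bash
python3 -c "
from h import *
st(.4433,.2622,.0261,72.9)"
```

```text
t 49.67 tcp [0.4944 0.0018 0.1203] phi 74.52 F [ 0.6  0.2 -0.2] w 0.068 j [-0.51  0.32  0.46  2.09 -0.2   0.77  1.37]
  spin 1.62 then cm dx,dy,dz: [23.39  9.42 12.54]
```

Emit:
send_rows(plan=[[0,0,0,1.6,0.75],[4.7,0,2.5,0,0.75],[4.7,0,2.5,0,0.75],[4.7,0,2.5,0,0.75],[4.7,1,2.5,0,0.75],[4.6,3,2.5,0,0.75],[0,3,0,0,0.75],[0,2,0,0,0.75],[0,0,0,0,0.75],[0,0,0,0,0.75]], force=30)

```text
clock: 50.92
tcp_pos: [0.4446, 0.2626, 0.0305]
orientation: [-1.336, -0.987, 0.986]
contact_force: [0.4, 1.0, -0.1]
grip_width: 0.0641
```

```bash
python3 -c "
from h import *
st(.4433,.2622,.0261,72.9)
im,K,T=grab('scene'); crop(im,310,120,430,240,5,'pics/p1.png',20)"
```

```text
t 50.92 tcp [0.4446 0.2626 0.0305] phi 72.91 F [ 0.4  1.  -0.1] w 0.0641 j [-0.91  0.49  0.32  2.09 -0.27  0.6   0.87]
  spin 0.01 then cm dx,dy,dz: [-0.07  0.44  0.12]
```

View pics/p1.png

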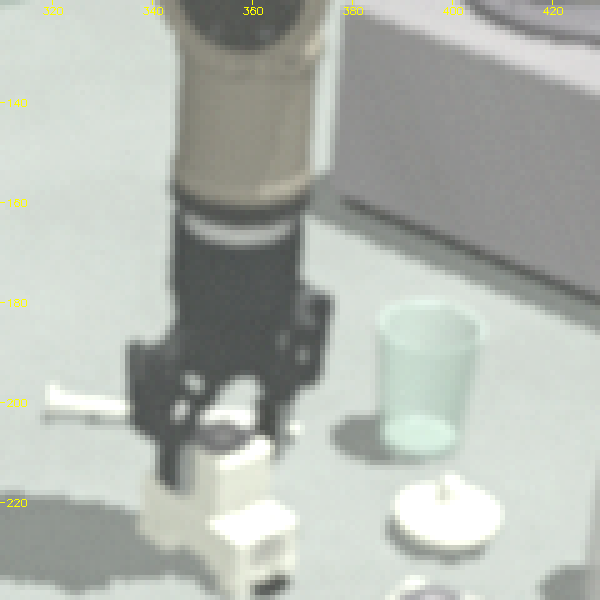

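Emit:
send_rows(plan=[[0,0.44,0.12,0,0.75],[0,0,0,0,0.3],[0,0,0,0,0.3],[0,0,0,0,0.3]])

```text
clock: 51.48
tcp_pos: [0.4428, 0.2625, 0.0259]
orientation: [-1.335, -0.987, 0.986]
contact_force: [-0.3, 0.4, 3.9]
grip_width: 0.0415
```

```bash
python3 -c "
from h import *
q=l2w(CHP,[-.0545,.1225,0])[0]
st(q[0],q[1],.09,94.5)"
```

```text
t 51.48 tcp [0.4428 0.2625 0.0259] phi 72.91 F [-0.3  0.4  3.9] w 0.0415 j [-0.91  0.5   0.31  2.09 -0.27  0.59  0.87]
  spin -21.59 then cm dx,dy,dz: [ -6.8   -6.41 -14.14]
```

Emit:
send_rows(plan=[[0,-5,0,0,0.3],[0,-5,0,-7.2,0.3],[0,0,0,-7.2,0.3],[0,0,0,-7.2,0.3],[-2.27,0,-4.7,0,0.3],[-2.27,0,-4.7,0,0.3],[-2.26,2,-4.74,0,0.3],[0,2.6,0,0,0.3],[0,1,0,0,0.3],[0,0,0,0,0.3]])

```text
clock: 52.72
tcp_pos: [0.5876, 0.206, 0.0687]
orientation: [-1.169, -1.266, 1.269]
contact_force: [0.1, 0.2, -1.9]
grip_width: 0.0418
```

```bash
python3 -c "
from h import *
q=l2w(CHP,[-.0545,.1225,0])[0]
st(q[0],q[1],.0659,94.4);loc()"
```

```text
t 52.73 tcp [0.5876 0.206  0.0687] phi 94.57 F [ 0.1  0.2 -1.9] w 0.0418 j [-0.66  0.57  0.3   1.81 -0.23  0.79  1.41]
  spin 0.17 then cm dx,dy,dz: [-0.04  0.28 -0.14]
  chassis x,y (mm) [-55.9 122.9] z 68.7 Fx 0.1 Fz -1.9
```

Emit:
send_rows(plan=[[-0.04,0.25,0.05,0.2,0.3],[0,0.16,0.22,0,0.3],[0,0.17,0.22,0,0.3],[0,0.17,0.21,0,0.3],[0,0.17,0.21,0,0.3],[0,0.17,0.2,0,0.3],[0,0.17,0.2,0,0.3],[0,0.17,0.2,0,0.3],[0,0.17,0.2,0,0.3],[0,0.17,0.2,0,0.3],[0,0.2,0.17,0,0.3],[0,0,0,0,0.3]], force=20)

```text
clock: 54.22
tcp_pos: [0.5697, 0.2045, 0.0516]
orientation: [-1.174, -1.268, 1.262]
contact_force: [-1.0, 0.2, 5.1]
grip_width: 0.0419
```

```bash
python3 -c "
from h import *
st();loc()"
```

```text
t 54.23 tcp [0.5697 0.2045 0.0516] phi 94.33 F [-1.   0.2  5.1] w 0.0419 j [-0.67  0.57  0.3   1.87 -0.24  0.73  1.41]
  chassis x,y (mm) [-73.9 122.7] z 51.6 Fx -1.0 Fz 5.1
```

Emit:
send_rows(plan=[[0,0.15,0.15,0,0.3],[0,0.2,0.15,0,0.3],[0,0,0,0,0.3]])

```text
clock: 54.6
tcp_pos: [0.5665, 0.2043, 0.0479]
orientation: [-1.174, -1.268, 1.262]
contact_force: [-0.9, 1.1, 4.1]
grip_width: 0.0415
```

```bash
python3 -c "
from h import *
st();loc()"
```

```text
t 54.6 tcp [0.5665 0.2043 0.0479] phi 94.34 F [-0.9  1.1  4.1] w 0.0415 j [-0.67  0.57  0.29  1.88 -0.24  0.72  1.41]
  chassis x,y (mm) [-77.1 122.8] z 47.9 Fx -0.8 Fz 4.1
```

Emit:
send_rows(plan=[[0,-2.7,0,0,0.3],[0,0,-2.1,0,0.3],[0,0,-2.1,0,0.3],[0,1.2,0,0,0.3],[0,0.6,0,0,0.3],[0,0,-0.4,0,0.3],[0,0,-0.4,0,0.3],[0,0,-0.3,0,0.3],[0,0,0,0,0.3],[0,0,0,0,0.3]])

```text
clock: 55.85
tcp_pos: [0.6181, 0.2074, 0.0555]
orientation: [-1.173, -1.264, 1.264]
contact_force: [-0.0, -0.3, -3.3]
grip_width: 0.0417
```

```bash
python3 -c "
from h import *
st();loc()"
```

```text
t 55.85 tcp [0.6181 0.2074 0.0555] phi 94.31 F [-0.  -0.3 -3.3] w 0.0417 j [-0.63  0.63  0.3   1.75 -0.24  0.8   1.43]
  chassis x,y (mm) [-25.4 122. ] z 55.5 Fx -0.0 Fz -3.3
```

Emit:
send_rows(plan=[[0,0,-0.2,0,0.3],[0,0,-0.2,0,0.3],[0,0,-0.2,0,0.3],[0,0,-0.2,0,0.3],[0,0,0,0,0.3]])

```text
clock: 56.48
tcp_pos: [0.6243, 0.2079, 0.0548]
orientation: [-1.17, -1.262, 1.267]
contact_force: [-4.5, -0.3, -0.2]
grip_width: 0.0417
```

```bash
python3 -c "
from h import *
st();loc()"
```

```text
t 56.48 tcp [0.6243 0.2079 0.0548] phi 94.33 F [-4.5 -0.3 -0.2] w 0.0417 j [-0.63  0.64  0.3   1.73 -0.24  0.81  1.43]
  chassis x,y (mm) [-19.1 122. ] z 54.8 Fx -4.5 Fz -0.2
```

Emit:
send_rows(plan=[[0,-0.2,0,0,0.3],[0,-0.1,0,0,0.3],[0,0,0,0,0.3]])

```text
clock: 56.85
tcp_pos: [0.6244, 0.2078, 0.0569]
orientation: [-1.171, -1.262, 1.267]
contact_force: [-4.4, 1.1, -11.8]
grip_width: 0.0416
```

```bash
python3 -c "
from h import *
st();loc()"
```

```text
t 56.85 tcp [0.6244 0.2078 0.0569] phi 94.33 F [ -4.4   1.1 -11.8] w 0.0416 j [-0.63  0.63  0.3   1.73 -0.24  0.82  1.43]
  chassis x,y (mm) [-19.1 121.9] z 56.9 Fx -4.3 Fz -11.8
```

Emit:
send_rows(plan=[[0,0.15,-0.1,0,0.3],[0,0,-0.3,0,0.3],[0,0,-0.3,0,0.3],[0,0,-0.3,0,0.3],[0,0,-0.3,0,0.3],[0,0.05,-0.3,0,0.3],[0,0.1,-0.3,0,0.3],[0,0.15,-0.2,0,0.3],[0,0.2,-0.1,0,0.3],[0,0.2,-0.1,0,0.3],[0,0,0,0,0.3]])

```text
clock: 58.22
tcp_pos: [0.6504, 0.2099, 0.0532]
orientation: [-1.174, -1.267, 1.262]
contact_force: [-10.3, -1.4, 11.6]
grip_width: 0.0416
```

```bash
python3 -c "
from h import *
st();loc()
im,K,T=grab('scene'); crop(im,330,150,450,280,5,'pics/p2.png',20)"
```

```text
t 58.23 tcp [0.6504 0.2099 0.0532] phi 94.3 F [-10.3  -1.4  11.6] w 0.0416 j [-0.61  0.67  0.3   1.67 -0.25  0.84  1.44]
  chassis x,y (mm) [  7.  121.9] z 53.2 Fx -10.4 Fz 11.6
```

View pics/p2.png

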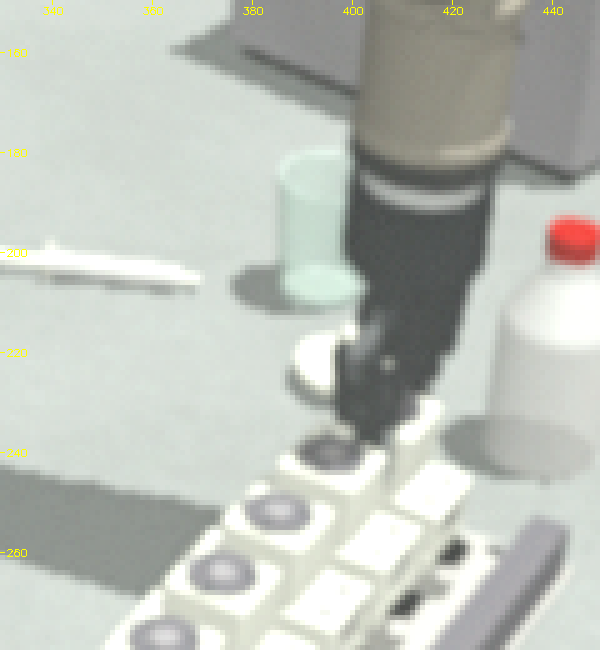

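Emit:
send_rows(plan=[[0,0,0,0,0.54],[0,0,0,0,0.54],[0,-2,0,0,0.54],[0,-3,0,0,0.54],[0,0,-2.9,0,0],[0,0,0,0,0],[0,0,0,0,0],[0,3.5,0,0,0],[0,1.5,0,0,0],[0,0.2,0,0,0],[0,0.2,0,0,0],[0,0,0,0,0]])

```text
clock: 59.78
tcp_pos: [0.6784, 0.2122, 0.0474]
orientation: [-1.173, -1.265, 1.264]
contact_force: [-0.6, -0.6, 7.1]
grip_width: 0.0003
```

```bash
python3 -c "
from h import *
st();loc()"
```

```text
t 59.77 tcp [0.6784 0.2122 0.0474] phi 94.31 F [-0.6 -0.6  7.1] w 0.0003 j [-0.59  0.72  0.3   1.6  -0.26  0.87  1.45]
  chassis x,y (mm) [ 35.1 122. ] z 47.4 Fx -0.7 Fz 7.1
```

Emit:
send_rows(plan=[[0,0.2,0.1,0,0],[0,0.2,0,0,0],[0,0.1,0,0,0],[0,0,0,0,0]])

```text
clock: 60.28
tcp_pos: [0.6803, 0.2124, 0.0467]
orientation: [-1.176, -1.27, 1.259]
contact_force: [-3.3, -0.9, 26.1]
grip_width: 0.0002
```

```bash
python3 -c "
from h import *
st();loc()"
```

```text
t 60.27 tcp [0.6803 0.2124 0.0467] phi 94.28 F [-3.3 -0.9 26.1] w 0.0002 j [-0.59  0.72  0.3   1.6  -0.26  0.86  1.45]
  chassis x,y (mm) [ 37.  122.1] z 46.7 Fx -3.4 Fz 26.1
```

Emit:
send_rows(plan=[[0,-5,0,0,0.3],[0,-6,0,0,0.3],[-5.5,-1,2.2,3,0.5],[-5.5,0,2.2,3,0.5],[-5.5,0,2.2,3,0.5],[-5.5,0,2.2,3,0.5],[-5.5,0,1.5,1,0.5],[-5.5,0,0,0,0.5],[-5.5,0,0,0,0.5],[-5.5,0,0,0,0.5]])

```text
clock: 61.52
tcp_pos: [0.5406, -0.2243, 0.1612]
orientation: [-1.277, -1.097, 1.097]
contact_force: [1.4, -0.5, -0.0]
grip_width: 0.0422
```

```bash
python3 look.py q 2>/dev/null; python3 -c "
from h import *
st(.5206,-.3080,.16,81.3)"
```

```text
t 61.52 tcp [ 0.5406 -0.2243  0.1612] phi 81.34 F [ 1.4 -0.5 -0. ] w 0.0422 j [-0.09  0.41  0.48  1.85 -0.23  0.94  1.92]
A [ 0.4432  0.262  -0.295 ] nan 0 phi 73.1
B [ 0.452  0.143 -0.384] nan 0 phi 68.0
-0.125 [ 0.6626 -0.0388  0.0614] 0.86 35 chassis [ 1.00e-04 -1.27e-01]
-0.063 [0.6566 0.0261 0.0679] 0.69 34 chassis [-0.001  -0.0618]
-0.001 [0.6526 0.0832 0.0303] 0.82 32 chassis [-0.0006 -0.0046]
0.0605 [0.6475 0.1481 0.0601] 0.29 33 chassis [-0.0006  0.0606]
0.1225 [0.6427 0.2091 0.1074] 0.45 33 chassis [-0.0007  0.1217]
t 61.62 tcp [ 0.5383 -0.2309  0.1617] phi 80.72 F [-0.5 -0.5 -0.5] w 0.0428 j [-0.08  0.41  0.49  1.85 -0.23  0.93  1.92]
  spin -0.58 then cm dx,dy,dz: [-7.89  0.17  0.59]
```

View pics/qt.png

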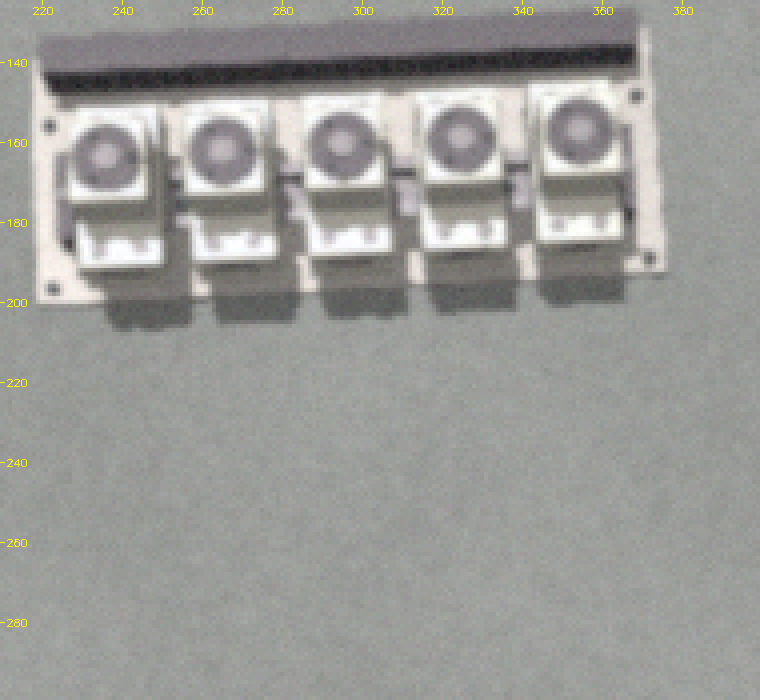

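View pics/qs.png

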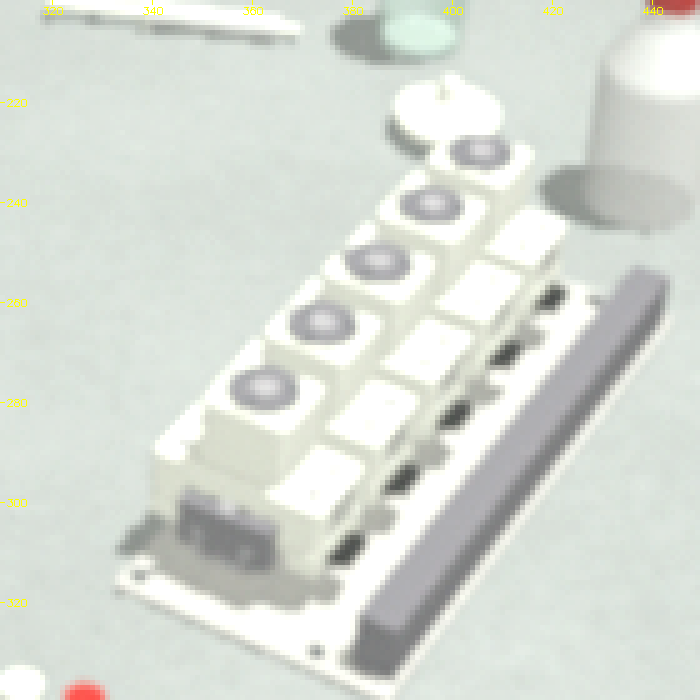

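Emit:
send_rows(plan=[[0,0,0,-0.6,0.5],[-4,0,0.3,0,0.5],[-3.9,0,0.3,0,0.5],[0,0,0,0,0.5],[0,0,0,0,0.5]])

```text
clock: 62.25
tcp_pos: [0.5251, -0.2981, 0.1606]
orientation: [-1.27, -1.107, 1.106]
contact_force: [-0.4, 0.7, -0.1]
grip_width: 0.0427
```

```bash
python3 -c "
from h import *
st(.5206,-.3080,.096,81.3)
im,K,T=grab('scene'); crop(im,180,220,320,380,4,'pics/s1.png',20)
im,K,T=grab('top'); crop(im,430,170,530,290,5,'pics/s2.png',20)"
```

```text
t 62.25 tcp [ 0.5251 -0.2981  0.1606] phi 82.07 F [-0.4  0.7 -0.1] w 0.0427 j [ 0.05  0.44  0.49  1.81 -0.25  0.95  2.07]
  spin 0.77 then cm dx,dy,dz: [-1.04  6.46  0.29]
```

View pics/s1.png

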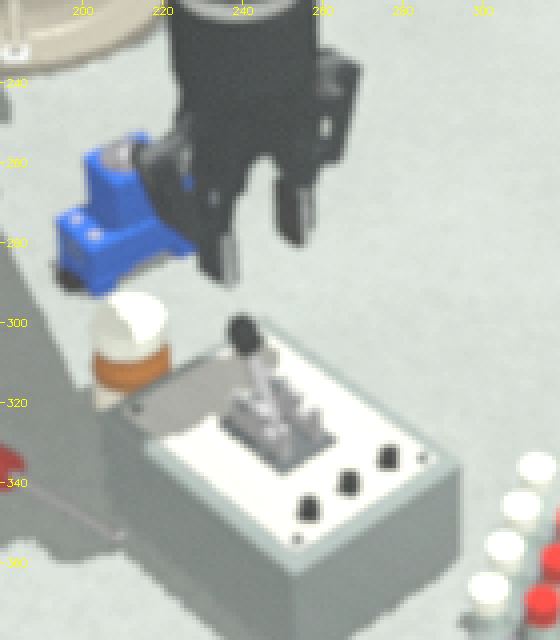

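Emit:
send_rows(plan=[[-1.04,0,0.29,0.77,0.5],[0,2.5,0,0,0.5],[0,2.5,0,0,0.5],[0,1.2,0,0,0.5],[0,0.25,0,0,0.5],[0,0,0,0,0.5]])

```text
clock: 63.1
tcp_pos: [0.5203, -0.3107, 0.097]
orientation: [-1.279, -1.095, 1.094]
contact_force: [-0.0, -0.0, -0.4]
grip_width: 0.0427
```

```bash
python3 -c "
from h import *
st(.5206,-.3080,.096,81.3)
im,K,T=grab('scene'); crop(im,180,220,320,380,4,'pics/s3.png',20)"
```

```text
t 63.1 tcp [ 0.5203 -0.3107  0.097 ] phi 81.14 F [-0.  -0.  -0.4] w 0.0427 j [ 0.09  0.53  0.46  1.85 -0.31  0.83  2.12]
  spin -0.16 then cm dx,dy,dz: [0.27 0.1  0.01]
```

View pics/s3.png

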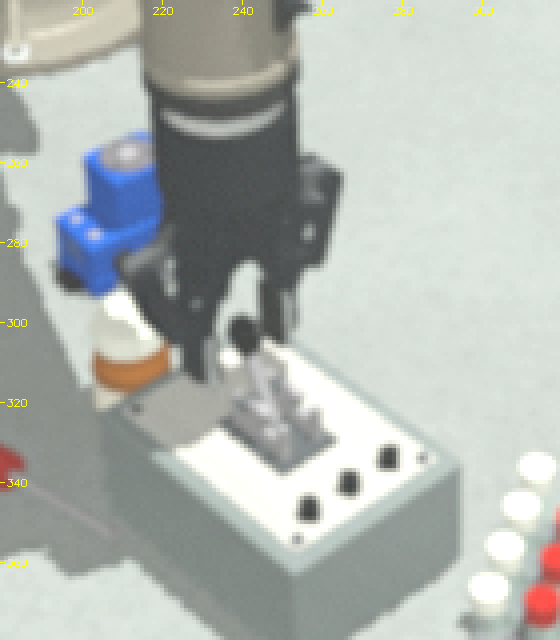

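Emit:
send_rows(plan=[[0.2,0.05,0,0,0.5],[0,0,0,0,0],[0,0,0,0,0],[0,0,0,0,0],[0,-0.3,0.13,0,0],[0,-0.3,0.13,0,0],[0,-0.28,0.13,0,0],[0,0,0,0,0]], force=70)

```text
clock: 64.15
tcp_pos: [0.5167, -0.3075, 0.1047]
orientation: [-1.279, -1.095, 1.095]
contact_force: [4.8, -1.0, -6.8]
grip_width: 0.0143
```

```bash
python3 -c "
from h import *
st()"
```

```text
t 64.15 tcp [ 0.5167 -0.3075  0.1047] phi 81.16 F [ 4.8 -1.  -6.8] w 0.0143 j [ 0.09  0.51  0.46  1.86 -0.3   0.84  2.12]
```

Emit:
send_rows(plan=[[0,-0.27,-0.7,0,0],[0,-0.2,-0.73,0,0],[0,-0.12,-0.74,0,0],[0,-0.04,-0.75,0,0],[0,0.04,-0.75,0,0],[0,0.12,-0.74,0,0],[0,0.2,-0.73,0,0],[0,0.27,-0.7,0,0],[0,0.1,-0.22,0,0],[0,0,0,0,0]])

```text
clock: 65.4
tcp_pos: [0.5743, -0.3165, 0.103]
orientation: [-1.274, -1.092, 1.095]
contact_force: [-9.4, 4.8, -3.0]
grip_width: 0.014
```

```bash
python3 -c "
from h import *
st()"
```

```text
t 65.4 tcp [ 0.5743 -0.3165  0.103 ] phi 81.12 F [-9.4  4.8 -3. ] w 0.014 j [ 0.09  0.6   0.45  1.72 -0.32  0.91  2.09]
```

Same pose as at the start of the OFF stroke (0.5743). Let it in and release.

Emit:
send_rows(plan=[[0,0.3,0.1,0,0],[0,0.3,0.13,0,0],[0,0.15,0.1,0,0],[0,0,0,0,0.4],[0,0,0,0,0.4],[0,-4,0,0,0.4],[0,-6,0,0,0.4],[0,0,5,0,0.4],[0,0,5,0,0.4],[0,0,0,0,0.4]])

```text
clock: 66.65
tcp_pos: [0.4715, -0.3021, 0.1972]
orientation: [-1.281, -1.093, 1.091]
contact_force: [0.3, 0.3, -0.3]
grip_width: 0.0341
```

```bash
python3 -c "
from h import *
st()
im,K,T=grab('scene'); crop(im,180,220,320,380,4,'pics/u1.png',20); cv2.imwrite('pics/u3.png',im)
im,K,T=grab('top'); crop(im,430,170,530,290,5,'pics/u2.png',20); cv2.imwrite('pics/u4.png',im)"
```

```text
t 66.65 tcp [ 0.4715 -0.3021  0.1972] phi 80.93 F [ 0.3  0.3 -0.3] w 0.0341 j [ 0.03  0.33  0.53  1.88 -0.2   0.99  2.07]
```

View pics/u1.png

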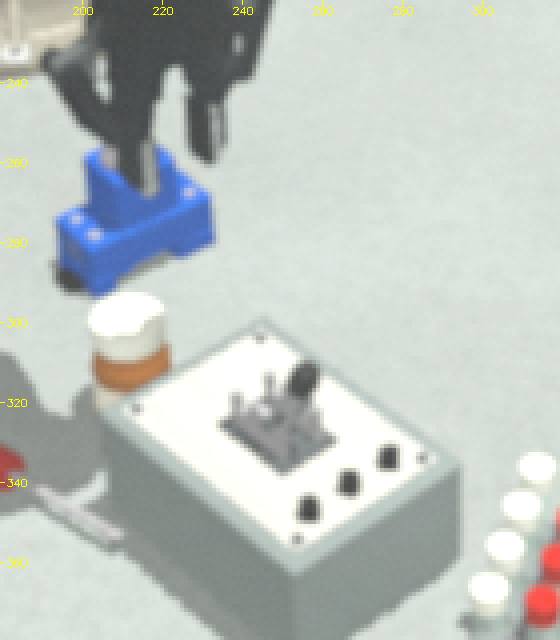

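View pics/u2.png

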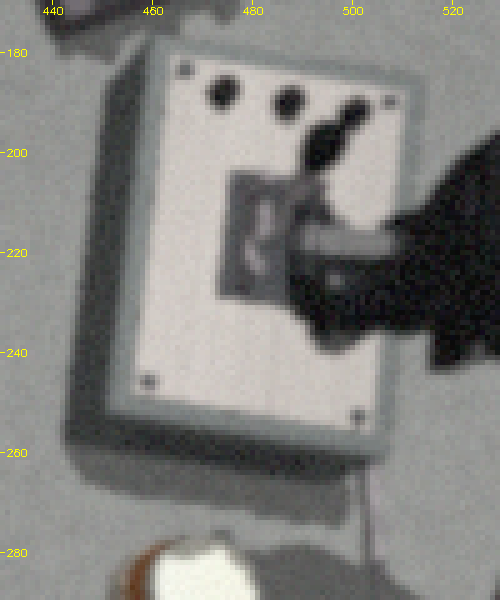

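View pics/u3.png

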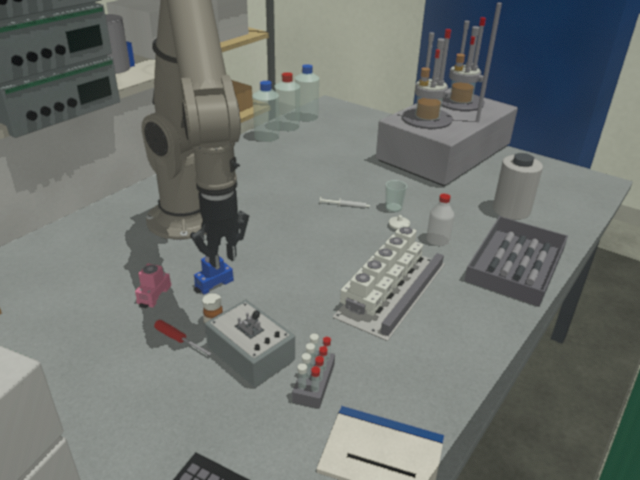

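```bash
python3 -c "
from h import *
st(); print(r.hand_in())"
```

```text
t 66.75 tcp [ 0.4756 -0.3017  0.1974] phi 81.13 F [ 0.1 -0.9  0.6] w 0.0343 j [ 0.03  0.33  0.53  1.87 -0.2   0.99  2.07]
the job is handed in; nothing more can be done
None
```

I switched the power off, fitted all four loose modules on the rail, switched the power back on, and handed the job in at about 67 s. No verdict came back.

**Checks that passed:**
- **Toggle:** after each throw the black grip sat within about 1 px of the locked-home position worked out for it. That was OFF before the first module and ON at the end.
- **Hooking:** with each lip under the rail edge, a light upward pull met 12–21 N, so it had caught.
- **Seating:** after rocking each module down, I pressed its foot end with the closed fingertips to 21–26 N. All four stopped at seated height, within about 1 mm of each other.
- **Level:** in the last top view, the modules' noses lined up across the rail to about 1 mm with the module already fitted.
- **Bench:** the last pictures showed the other things where they started and the gripper clear of everything.

**What disagreed or is unproven:**
- **Fingertip height:** the stated offset from the TCP was about 34 mm off. I found this by touching the power unit's deck, and used the measured value from then on.
- **Scene camera:** its fits were a few pixels off those from the top camera. I took positions from the top camera and used the scene camera only as a check.
- **Yaw:** the image fits were too noisy to confirm each module is square to the rail within 0.08 rad. They look parallel in both views.
- **Latching:** I judged the clicks from press force, height and the pictures, and did not pull up on the foot ends.

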